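# Jar back into the stall cupboard's door rack, door snapped shut

### The arm

A 6-joint arm with a two-finger parallel gripper is mounted at the origin on the work surface. World frame = base frame: x ahead of the robot, y to its left, z up, the work surface at z = 0. Lengths are in mm, angles in rad, forces in N, time in s.
With the tool pointing down it reaches from about 350 to 875 mm from the base axis. Payload 4.2 kg.
Tool frame: the origin (TCP) lies midway between the tips of the shut fingers; the grasp point (between the pads) lies 19 mm behind it; z points along the fingers, y is the direction in which the jaws open and shut (so a half turn about z gives the same grasp; the last joint's range is limited). The gripper opens to 85 mm and grips with 20 to 120 N. Pads are 22 mm wide; open, the fingers measure 114 mm over their backs; the gripper's body (76 mm by 85 mm) begins 54 mm behind the grasp point. The pads swing forward as they close: fully open they stand 13 mm farther back than shut.
Start: joints at [1.493, 0.385, 0.008, 0, -1.194, -0.259], TCP at [206.51, 589.875, 231.312] pointing down, gripper open.
Joint ranges: [-3.14, 3.14], [-1.21, 2.06], [-1.07, 1.41], [-3.16, 2.05], [-2.99, -0.16], [-3.1, 3.1]. Speed limits (rad/s): [2.79, 2.79, 3.14, 3.14, 3.14, 3.14].

### API

Orientations are given as a unit quaternion [x, y, z, w].
In Python, from bench import arm, eyes, nets gives the robot as it stands.
- The arm moves only by the tool jog_arm, never from a script. Its argument "rows" is a list of rows, each a list of 3 entries, a list of its own where there are three numbers: the shift along the tool's x, y, z in cm, then the turn, a rotation vector about the tool's x, y, z in degrees, then the finger opening in cm, from 0 to 8.54. In form: [[[x, y, z], [ax, ay, az], jaw], ...]. A call has 1 to 10 rows; each row shifts and turns the commanded pose from where the row before left it, along the tool's axes as they then stand; what a row does not reach is not made up. A row lasts 1/8 s, in which the tool goes at most 62.5 mm and 10.7 degrees, less where a joint would pass 70% of its speed; a pose out of reach is approached as far as the arm can. A call with a gripper value outside its range is refused whole. The fingers move at their own pace and stop on an object; the grip force is fixed at half the most. Time passes only in rows, so rows that do not move let the fingers close. It gives the time, the measured TCP pose, the force and the opening at its end, in the units of the state.
- arm.read_state(): the state, without advancing time (a new reading comes with each control period).
- eyes.get_image(name): name is "scene" or "top" or "wrist"; returns the picture (420x560x3 uint8, red, green, blue); there is no depth.
- eyes.camera_model(name): a dict with "K" (3x3 intrinsics, pixels), "k1" (the pictures are not rectified: a ray, as slopes to the right and down, at radius r is drawn at 1 + k1 r^2 times it, then the intrinsics apply), "rvec" (rotation vector, rad) and "tvec" (3), from world to camera coordinates, as OpenCV has them. Camera axes: x right, y down, z forward; pixel columns grow to the right and rows downward; lengths in mm; the calibration is good to about 2 mm. A picture is of the moment at which its call begins: read the wrist's pose just before it. camera_model takes no time and is no camera call; for the wrist camera it gives the pose at the moment of the call.
- arm.job_done(): hands the job in, once; it reports no verdict.
Trained networks look in the newest picture that a camera, given by its name, has taken for a name from the list of things; names that differ only in an ending like _2 or _b are one class to them, and where a whole thing is asked for, a point or a joint stands for the part that bears it (a point fixed in the world has none). Each returns a list of dicts, best first, with "conf" (0 to 1); they miss things now and then, are a little off and sometimes report something else, mostly with a low value. They report only what shows in the picture. A call takes as long as a camera call. They do not tell look-alikes from the thing itself.
- nets.boxes_of(camera, name): "position" ([column, row] as shares, 0 to 1, of the picture: columns of its width, rows of its height, amid what is visible of it).
The state is a dict: "clock": time; "joints": joint angles; "joint_vel": joint speeds; "joint_efforts": joint torques, N m; "position": TCP position; "ee_rot": TCP orientation; "contact_force": force on the tool from outside, world axes, zero at the start; "wrist_torque": the same for the moment, N m; "gripper_width": finger opening in mm.
Only numpy, scipy, OpenCV 4.12 (cv2) and the standard library are available. Lean on these libraries where they do the work, as an engineer would, in place of code of your own. Each camera call takes 0.05 s, during which the arm holds its last target.

### The job

Put the tall slim jar back into the little stall cupboard: pull the door open through its roller catch, stand the jar upright in the rack on the inside of the door, then push the door until the catch snaps and it stays shut by itself. Work the door gently, neither slamming it nor forcing it on against its stop once it has snapped, and leave everything else on the stall where it is.

Things in the scene. Friction and masses are not known exactly. Their poses are not given: they have to be found in the camera images.
- cupboard: Small pale wooden cupboard fixed on the table, 150 deep x 200 wide x 215 high; origin at the centre of its underside. Its front (door side) looks along its own -x, its own +y is the side with the hinge, z is up. The door, the rack and the catch are parts of it.
- door (a joint): Angle of the cupboard door (rad): shut it rests somewhere from -0.012 to 0.004 (the catch is set by hand; readings are noisy, so average); grows as it swings outwards, clockwise from above, to a stop at 1.75. Panel 14 thick, 200 wide, from 4 to 215 above the table, lying on the cupboard's front edges, 0.5 kg; it stays where it is left (hinge friction 0.12 N m).
- door_nose (a point): Round steel nose on the door's inner face, 168 from the hinge axis, 20 inwards, 183 up. It rides over a stiffly sprung roller under the roof. Closing, it meets the roller at about 0.04 rad, tops it near 0.01 to 0.015 against some 13 to 19 N at the handle, then the catch snaps the door home by itself; opening takes 5 to 12 N. A door not snapped springs back to 0.03 or more.
- bumper (a joint): Squeeze (m) of the small round rubber bumper that the shut door rests on: inside the cupboard, under the roof, 182 from the hinge axis, 179 above the table. 0 = free; 8 N per mm. The catch alone holds a shut door on it with 0.5 to 1.6 mm; it is not to be squeezed by more than 3 mm.
- door_hinge (a point): Point on the hinge axis (vertical), in the plane of the door's inner face, at mid-height (107 above the table). It lies at the cupboard's own (-75, +100). Shut, the door runs from here 200 along the cupboard's own -y. Its axes turn with the door and equal the cupboard's axes when the door is at 0.
- door_handle (a point): Grip point on the door's handle: an upright round steel bar, 10 diameter, from 110 to 203 above the table, 35 out from the door's outer face, held by two round 8 mm standoffs at 120 and 193 above the table. The point lies on the bar's axis 180 above the table; in the door's frame it is 49 outwards (-x) and 170 from the hinge axis (-y). Its axes turn with the door.
- rack_floor (a point): Centre of the inner floor of the wooden rack on the door's inner face, 122 above the table; it comes out with the door. Inside it is 52 deep (out from the inner face, own x) and 102 long (own y), with 4 thick rails 22 high on the three open sides; open above. In the door's frame the point is 26 inwards (+x) from the inner face and 90 from the hinge axis (-y). Its axes turn with the door.
- jar: The tall slim amber glass jar, 46 diameter, 72 high, round brass-coloured lid nearly as wide as the jar, paper band; about 0.15 kg, closed. Origin at the centre of its underside, z up. It stands on the table among two squat jars.
- jar_squat_a: Bystander: squat amber jar, 58 diameter, 46 high. Origin at the centre of its underside.
- jar_squat_b: Bystander: a second squat amber jar, 58 diameter, 46 high. Origin at the centre of its underside.
- cup: Bystander: terracotta cup, 74 diameter, 85 high. Origin under its centre.
- cup_stack: Bystander: upside-down stack of paper cups, 76 diameter at the foot, 110 high. Origin under its centre.
- shaker: Bystander: clear shaker, 44 diameter, 100 high. Origin under its centre.
- dip: Bystander: white dip bowl, 90 diameter, 40 high. Origin under its centre.
- big_jar: Bystander: big amber jar with a white lid, 72 diameter, 95 high. Origin under its centre.
Not all that is in view belongs to the job. Leave any green or turquoise look-alike of the jar alone.

How it is judged (in metres and radians):
On the way, in this order (a step that is already met when the one before it is completed fails the run):
1. the door has been pulled open, more than 1.0 rad (value of joint door above 1 rad), for 0.2 s.
2. with the door still open (more than 0.7 rad) the jar stands upright on the rack's floor and has been let go (x of jar in the frame of rack_floor between -0.012 and 0.012 m and y of jar in the frame of rack_floor between -0.045 and 0.045 m and z of jar in the frame of rack_floor between -0.006 and 0.006 m and angle between jar's own z axis and vertical below 0.2 rad and value of joint door above 0.7 rad and contact force between the fingers and jar below 0.1 N), for 0.3 s.
At the end, for the whole second after the job is handed in: The door is snapped shut (under 0.01 rad) and at rest, untouched; the jar stands at rest in the door rack, its underside within 12 mm of mid-depth, 45 mm of mid-length and 6 mm of the rack floor, leaning under 0.2 rad; everything else is in place (x of jar in the frame of rack_floor between -0.012 and 0.012 m and y of jar in the frame of rack_floor between -0.045 and 0.045 m and z of jar in the frame of rack_floor between -0.006 and 0.006 m and angle between jar's own z axis and vertical below 0.2 rad and value of joint door below 0.01 rad and velocity of joint door between -0.05 and 0.025 rad/s and linear speed of jar below 0.03 m/s).
It fails at once if the door is forced on against its bumper, squeezing it by more than 3 mm (about 24 N) (value of joint bumper above 0.003 m).
It fails at once if the door is swung hard: turns faster than 2.5 rad/s towards shut while still more than 0.15 rad open (value of joint door above 0.15 rad and velocity of joint door below -2.5 rad/s).
It fails at once if the jar is tipped over (leans more than 0.8 rad) (angle between jar's own z axis and vertical above 0.8 rad).
It fails at once if a bystander is moved by more than 30 mm (distance of any of jar_squat_a, jar_squat_b, cup, cup_stack, shaker, dip, big_jar from where it was at the start of the episode above 0.03 m).
It also fails if it takes over 72 s, if anything falls off the work surface, if the arm or the gripper's body presses on something with over 40 N, if the wrist force passes 120 N, or if a joint passes its speed limit or range.

## Working session

There is one attempt and no reset: what is moved stays moved. The work goes in short steps, Python scripts to look and compute and a tool call to move; the robot and the scene stay as the last step left them, time stands still between calls to the robot, and variables do not carry over. Pictures are saved under pics/ and viewed, and the job is handed in when it is done.

Besides the shell and the picture viewer there is one more tool, called after "Emit:" as name([rows], argument=value, ...), one row to a line, values as JSON. jog_arm: Moves the arm, as the interface text tells. Its arguments: {"type":"object","properties":{"rows":{"type":"array","items":{"type":"array"}}},"required":["rows"]}

```bash
ls; mkdir -p pics; python3 - <<'E'
from bench import arm, eyes, nets
import cv2
s=arm.read_state(); print(s)
for n in ["scene","top","wrist"]:
    im=eyes.get_image(n); cv2.imwrite(f"pics/{n}0.png",im[:,:,::-1])
    c=eyes.camera_model(n); print(n,c)
    for o in ["cupboard","door_handle","jar","jar_squat_a","rack_floor","door","cup","cup_stack","shaker","dip","big_jar"]:
        if n!="wrist": print(n,o,[(round(d["position"][0]*560),round(d["position"][1]*420),round(d["conf"],2)) for d in nets.boxes_of(n,o)])
print(arm.read_state()["clock"])
E
```

```text
pics
{'clock': 0.0, 'joints': array([ 1.49258416e+00,  3.85579531e-01,  6.62228971e-03, -4.83087305e-04,
       -1.19401311e+00, -2.58634783e-01]), 'joint_vel': array([ 0.0022994 ,  0.00205595,  0.00089858, -0.00095419,  0.0008726 ,
        0.00089832]), 'joint_efforts': array([-2.97968199e-04, -3.92282903e+01,  1.88402277e+01,  4.18622553e+00,
       -4.59313320e-03,  9.82347856e-07]), 'position': array([206.34316855, 589.33415761, 230.2087013 ]), 'ee_rot': array([ 9.85834713e-01, -1.67716089e-01, -1.25662486e-04,  1.10281878e-03]), 'contact_force': array([ 0.29764213, -0.03874468,  1.49795491]), 'wrist_torque': array([ 0.00933314,  0.00637782, -0.00436744]), 'gripper_width': 85.52964456455494}
scene {'K': array([[504.29262039,   0.        , 282.38777668],
       [  0.        , 504.29262039, 207.58882308],
       [  0.        ,   0.        ,   1.        ]]), 'k1': 0.02818427623236417, 'rvec': array([ 2.17940684,  0.60418629, -0.29595538]), 'tvec': array([-459.61089204,  -72.68381809, 1586.47032631])}
scene cupboard [(334, 176, 0.8)]
scene door_handle [(324, 188, 0.97)]
scene jar [(2
[... 794 characters left out ...]
, 261, 0.79), (341, 269, 0.79), (310, 223, 0.74), (334, 233, 0.58), (365, 239, 0.48)]
top jar_squat_a [(397, 229, 0.71), (351, 197, 0.61), (156, 264, 0.61)]
top rack_floor [(229, 195, 0.86)]
top door [(228, 192, 0.64)]
top cup [(386, 173, 0.56), (397, 232, 0.19)]
top cup_stack [(123, 235, 0.75)]
top shaker [(429, 192, 0.79), (225, 192, 0.47)]
top dip []
top big_jar [(154, 266, 0.62)]
wrist {'K': array([[372.88299545,   0.        , 278.6438404 ],
       [  0.        , 372.88299545, 208.25312933],
       [  0.        ,   0.        ,   1.        ]]), 'k1': 0.01983124765917511, 'rvec': array([-1.69524419,  2.38640363,  0.39150496]), 'tvec': array([625.0895415 , -41.94493694, 380.89764157])}
1.25
```

View pics/scene0.png

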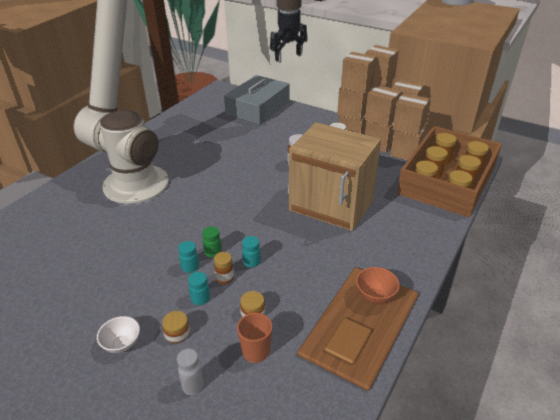

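View pics/top0.png

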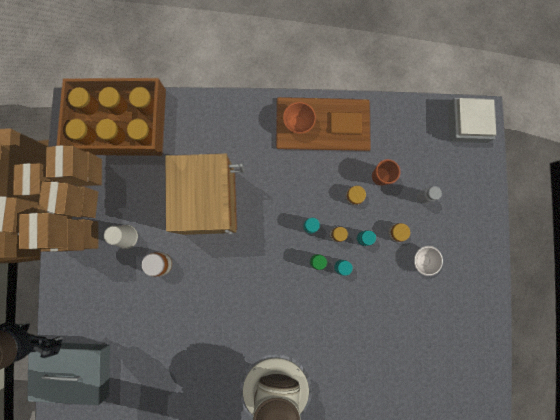

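View pics/wrist0.png

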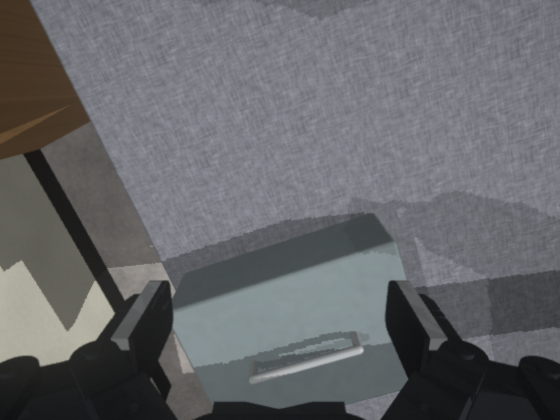

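The top view shows the cupboard at about (200,193), its door facing right and its handle at (237,167). The jars are: amber tall (341,234), teal (313,225), (369,238) and (345,268), green (320,262), and squat amber (357,195) and (401,232). In the scene view, the amber jar with a brass lid and paper band at (224,268) matches the description. I'll enlarge it.

```bash
cat > h.py <<'E'
import numpy as np, cv2
def cam(n):
    from bench import eyes
    c=eyes.camera_model(n); R=cv2.Rodrigues(c["rvec"])[0]
    return dict(K=c["K"],k=c["k1"],R=R,t=np.asarray(c["tvec"]).ravel())
def proj(c,X):
    X=np.atleast_2d(X)@c["R"].T+c["t"]; p=X[:,:2]/X[:,2:]; r2=(p**2).sum(1,keepdims=True); p=p*(1+c["k"]*r2)
    return p@c["K"][:2,:2].T+c["K"][:2,2]
def ray(c,uv):
    d=np.array([c["k"],0,0,0.]); 
    p=cv2.undistortPoints(np.array([[uv]],float),c["K"],d)[0,0]
    v=c["R"].T@np.array([p[0],p[1],1.]); o=-c["R"].T@c["t"]; return o,v
def atz(c,uv,z):
    o,v=ray(c,uv); return o+v*(z-o[2])/v[2]
E
python3 - <<'E'
import cv2
from h import *
T=cam("top");S=cam("scene")
a=cv2.imread("pics/scene0.png");b=cv2.imread("pics/top0.png")
def crop(im,x0,y0,w,h,f): return cv2.resize(im[y0:y0+h,x0:x0+w],None,fx=f,fy=f,interpolation=cv2.INTER_CUBIC)
cv2.imwrite("pics/c1.png",crop(a,160,215,130,100,6))
cv2.imwrite("pics/c2.png",crop(a,280,115,110,120,5))
cv2.imwrite("pics/c3.png",crop(b,155,140,95,105,5))
cv2.imwrite("pics/c4.png",crop(b,295,180,120,100,6))
for n,uv,z in [("jar",(341,234),72),("teal1",(313,225),72),("teal2",(369,238),72),("green",(320,262),72),("teal3",(345,268),72),("sqa",(357,195),46),("sqb",(401,232),46),("cup",(387,172),85),("shaker",(434,193),100),("dip",(428,261),40),("big",(154,265),95),("cs",(121,236),110)]:
    print(n,atz(T,uv,z).round(0))
for n,uv in [("roof far-left",(166,155)),("roof near-l",(167,233)),("rnear-r",(231,233)),("rfar-r",(228,154))]: print(n,atz(T,uv,215).round(0))
E
```

```text
jar [ 477. -186.   72.]
teal1 [ 502. -103.   72.]
teal2 [ 466. -269.   72.]
green [ 394. -124.   72.]
teal3 [ 377. -198.   72.]
sqa [ 597. -239.   46.]
sqb [ 486. -374.   46.]
cup [ 662. -322.   85.]
shaker [ 599. -458.  100.]
dip [ 399. -459.   40.]
big [379. 353.  95.]
cs [459. 448. 110.]
roof far-left [671. 300. 215.]
roof near-l [466. 288. 215.]
rnear-r [469. 123. 215.]
rfar-r [676. 136. 215.]
```

View pics/c1.png

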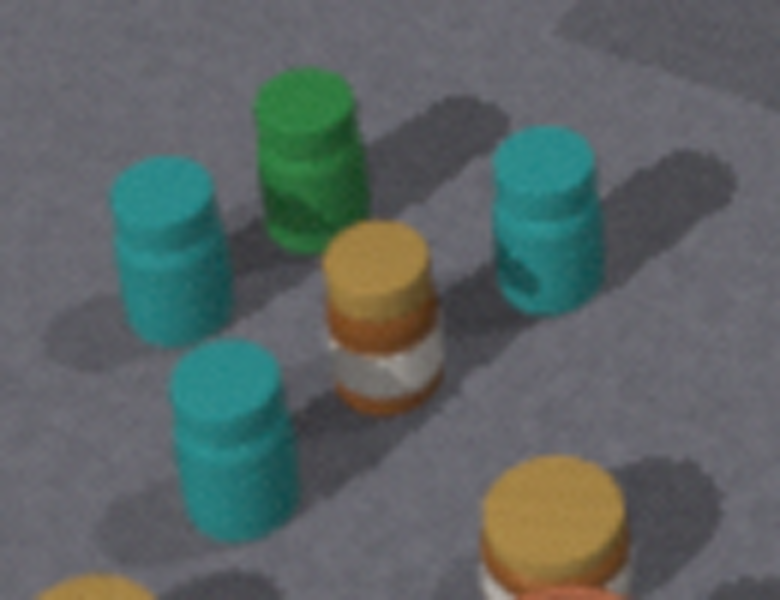

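View pics/c2.png

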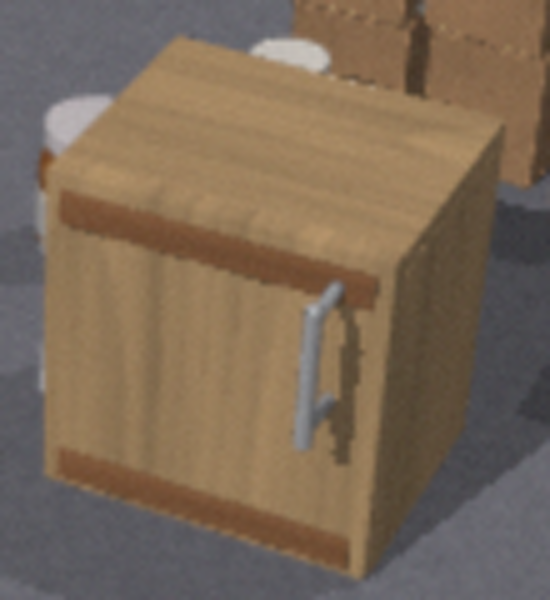

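View pics/c3.png

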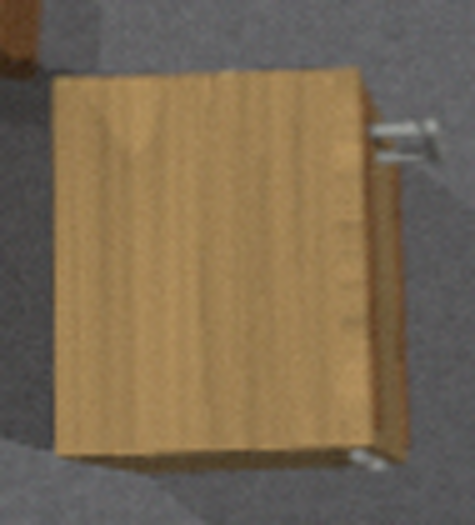

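View pics/c4.png

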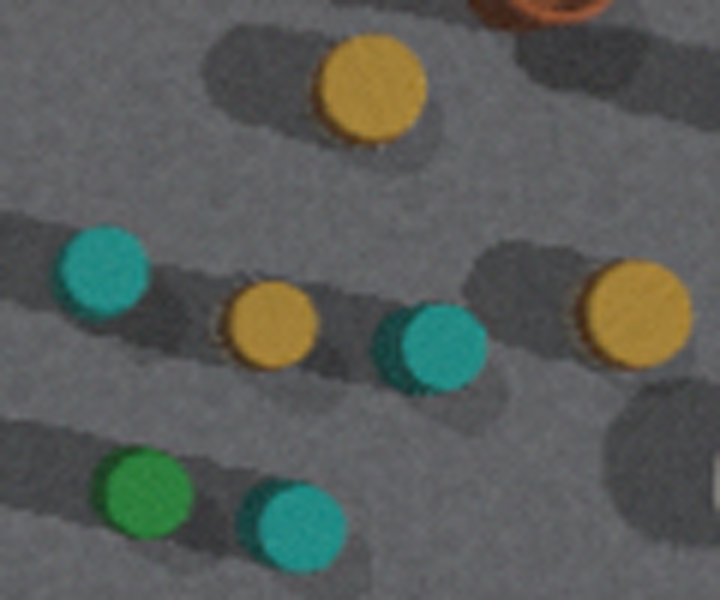

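Of the five tall jars, four are teal or green. The only amber one with a brass lid and paper band is at scene (224,268), top (340,234), and the enlarged crop confirms it. The crops also show the cupboard's corners and handle clearly, so I'll fit its pose from them.

```bash
cat > fit.py <<'E'
from h import *
from scipy.optimize import least_squares
T=cam("top");S=cam("scene")
f=lambda p,o,s:(o[0]+(p[0]+.5)/s-.5,o[1]+(p[1]+.5)/s-.5)
t=lambda p:f(p,(155,140),5); s=lambda p:f(p,(280,115),5)
obs=[(T,t((53,77)),(75,-100,215)),(T,t((57,455)),(75,100,215)),(T,t((373,445)),(-89,100,215)),(T,t((360,68)),(-89,-100,215)),
(S,s((180,38)),(75,100,215)),(S,s((50,187)),(-89,100,215)),(S,s((398,264)),(-89,-100,215)),(S,s((503,125)),(75,-100,215)),
(S,s((45,475)),(-89,100,4)),(S,s((362,578)),(-89,-100,4)),(S,s((302,446)),(-124,-70,110)),(S,s((310,308)),(-124,-70,203)),(T,t((430,124)),(-124,-70,203))]
def w(v,P):
    c,sn=np.cos(v[2]),np.sin(v[2]); P=np.array(P,float)
    return np.array([v[0]+c*P[0]-sn*P[1],v[1]+sn*P[0]+c*P[1],P[2]])
def res(v): return np.concatenate([proj(C,w(v,P))[0]-np.array(uv) for C,uv,P in obs])
r=least_squares(res,[570,210,1.57],loss="soft_l1"); print(r.x); print(res(r.x).reshape(-1,2).round(1).tolist())
v=r.x
def inv(k):
    o=[obs[i] for i in k]
    g=least_squares(lambda v:np.concatenate([proj(C,w(v,P))[0]-np.array(uv) for C,uv,P in o]),[570,210,1.57]); return g.x
print("top only",inv([0,1,2,3,12]),"scene only",inv(range(4,12)))
print("hinge",w(v,(-75,100,107)),"handle",w(v,(-124,-70,180)))
# jar via lid centres
jt=f((272,325),(295,180),6); js=f((377,254),(160,215),6)
g=least_squares(lambda X:np.concatenate([proj(T,[X[0],X[1],72])[0]-jt,proj(S,[X[0],X[1],72])[0]-js]),[477,-186]); print("jar",g.x,g.fun, atz(T,jt,72),atz(S,js,72))
E
python3 fit.py
```

```text
[574.92682735 222.87525206   1.62227676]
[[-0.5, 0.2], [-0.6, 0.5], [-0.5, 0.2], [0.2, -0.3], [-0.6, -0.2], [-0.9, -3.1], [-0.0, 1.2], [1.0, -0.9], [-0.2, 0.9], [0.2, 1.4], [-0.2, 1.7], [0.7, 0.2], [0.2, 0.1]]
top only [575.24727909 222.20977468   1.6243711 ] scene only [574.0182367  223.97473391   1.62630102]
hinge [478.91863686 142.82884452 107.        ] handle [651.21484366 102.64156889 180.        ]
jar [ 476.65094813 -181.90578928] [-0.29346036  0.21817437  0.03289501  0.42827691] [ 477.30429347 -182.77457733   72.        ] [ 475.69595877 -180.74593208   72.        ]
```

```bash
cat >> h.py <<'E'
from scipy.spatial.transform import Rotation as Ro
def pose():
    from bench import arm
    s=arm.read_state(); R=Ro.from_quat(s["ee_rot"]).as_matrix()
    psi=np.degrees(np.arctan2(R[1,0],R[0,0]))
    return s,np.array(s["position"]),R,psi
def go(target,psi_t=None):
    s,p,R,psi=pose()
    d=R.T@(np.array(target)-p)/10
    print("t",round(s["clock"],2),"p",p.round(1),"psi",round(psi,2),"tilt",np.degrees(np.arccos(-R[2,2])).round(2),"F",np.round(s["contact_force"],1),"w",round(s["gripper_width"],1))
    print("delta tool cm",d.round(2), "" if psi_t is None else "turn z deg %.2f"%((psi-psi_t+180)%360-180))
E
python3 - <<'E'
from h import *
go((651,103,300),-87.05)
E
```

```text
t 1.25 p [206.5 589.9 231.3] psi -19.3 tilt 0.0 F [-0.3 -0.2  0.4] w 85.7
delta tool cm [58.04 31.26 -6.87] turn z deg 67.75
```

Emit:
jog_arm([
  [[0, 0, -3.5], [0, 0, 0], 8.5],
  [[0, 0, -3.4], [0, 0, 0], 8.5],
  [[3.6, 1.95, 0], [0, 0, 0], 7],
  [[3.6, 1.95, 0], [0, 0, 0], 6],
  [[3.6, 1.95, 0], [0, 0, 0], 5],
  [[3.6, 1.95, 0], [0, 0, 0], 5],
  [[3.6, 1.95, 0], [0, 0, 0], 5],
  [[3.6, 1.95, 0], [0, 0, 0], 5],
  [[3.6, 1.95, 0], [0, 0, 0], 5],
  [[3.6, 1.95, 0], [0, 0, 0], 5],
])

```text
clock: 2.5
position: [427.5, 346.4, 300.5]
ee_rot: [0.986, -0.168, 0.0, -0.0]
contact_force: [0.5, 0.5, -0.1]
gripper_width: 49.9
```

Emit:
jog_arm([
  [[3.6, 1.95, 0], [0, 0, 0], 5],
  [[3.6, 1.95, 0], [0, 0, 0], 5],
  [[3.6, 1.95, 0], [0, 0, 0], 5],
  [[3.6, 1.95, 0], [0, 0, 0], 5],
  [[3.6, 1.95, 0], [0, 0, 0], 5],
  [[0, 0, 0], [0, 0, 8.5], 5],
  [[0, 0, 0], [0, 0, 8.5], 5],
  [[0, 0, 0], [0, 0, 8.5], 5],
  [[0, 0, 0], [0, 0, 8.5], 5],
  [[0, 0, 0], [0, 0, 8.5], 5],
])

```text
clock: 3.75
position: [564.4, 195.9, 300.3]
ee_rot: [0.857, -0.516, -0.0, -0.0]
contact_force: [-0.0, 0.4, 0.0]
gripper_width: 49.7
```

```bash
python3 - <<'E'
from h import *
go((651,103,300),-87.05)
E
```

```text
t 3.75 p [564.4 195.9 300.3] psi -62.08 tilt 0.0 F [-0.   0.4  0. ] w 49.7
delta tool cm [12.26 -3.3   0.03] turn z deg 24.97
```

Emit:
jog_arm([
  [[4.1, -1.1, 0], [0, 0, 0], 5],
  [[4.1, -1.1, 0], [0, 0, 0], 5],
  [[4.1, -1.1, 0], [0, 0, 0], 5],
  [[0, 0, 0], [0, 0, 8.3], 5],
  [[0, 0, 0], [0, 0, 8.3], 5],
  [[0, 0, 0], [0, 0, 8.37], 5],
  [[0, 0, 0], [0, 0, 0], 5],
  [[0, 0, 0], [0, 0, 0], 5],
])

```text
clock: 4.75
position: [651.6, 103.2, 300.3]
ee_rot: [0.728, -0.686, -0.0, -0.0]
contact_force: [0.2, -0.1, 0.3]
gripper_width: 50.2
```

```bash
python3 - <<'E'
from h import *
from bench import eyes
go((651,103,300),-87.05)
C=cam("wrist"); print("cam pos",-C["R"].T@C["t"])
im=eyes.get_image("wrist"); 
cv2.imwrite("pics/w1.png",im[:,:,::-1])
for P in [(651.2,102.6,203),(651.2,102.6,110),(478.9,142.8,215)]: print(P,proj(C,P))
np.save("w1.npy",np.array([C],dtype=object),allow_pickle=True)
E
```

```text
t 4.75 p [651.6 103.2 300.3] psi -86.64 tilt 0.0 F [ 0.2 -0.1  0.3] w 50.2
delta tool cm [0.02 0.06 0.03] turn z deg 0.41
cam pos [655.81088113  21.93213148 443.05144603]
(651.2, 102.6, 203) [[277.878045   208.34102983]]
(651.2, 102.6, 110) [[277.95208993 175.93589862]]
(478.9, 142.8, 215) [[525.1021004  283.51720854]]
```

View pics/w1.png

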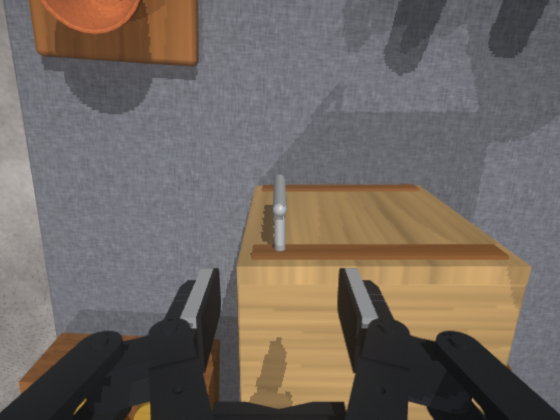

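The bar top shows at (280,209), 2 px from its prediction, so the fit is good. I'll descend on the bar and close the jaws.

Emit:
jog_arm([
  [[0, 0.15, 0], [0, 0, 0.4], 5],
  [[0, 0, 4], [0, 0, 0], 5],
  [[0, 0, 4], [0, 0, 0], 5],
  [[0, 0, 3], [0, 0, 0], 5],
  [[0, 0, 2], [0, 0, 0], 5],
  [[0, 0, 1], [0, 0, 0], 5],
  [[0, 0, 0], [0, 0, 0], 2],
  [[0, 0, 0], [0, 0, 0], 1.5],
  [[0, 0, 0], [0, 0, 0], 0.6],
  [[0, 0, 0], [0, 0, 0], 0.6],
])

```text
clock: 6.05
position: [651.3, 103.3, 161.8]
ee_rot: [0.724, -0.689, 0.001, -0.001]
contact_force: [2.3, 0.1, 2.7]
gripper_width: 8.2
```

Emit:
jog_arm([
  [[0, 0, 0], [0, 0, 0], 0.6],
  [[0, 0, 0], [0, 0, 0], 0.6],
])

```text
clock: 6.3
position: [651.3, 103.3, 161.7]
ee_rot: [0.724, -0.689, 0.001, -0.001]
contact_force: [2.1, 1.0, 5.2]
gripper_width: 8.5
```

```bash
python3 - <<'E'
from h import *
from bench import eyes
go((650,103,160),-87.05)
C=cam("wrist"); im=eyes.get_image("wrist"); cv2.imwrite("pics/w2.png",im[:,:,::-1])
E
```

```text
t 6.3 p [651.3 103.3 161.7] psi -87.15 tilt 0.2 F [2.1 1.  5.2] w 8.5
delta tool cm [0.02 0.13 0.17] turn z deg -0.10
```

View pics/w2.png

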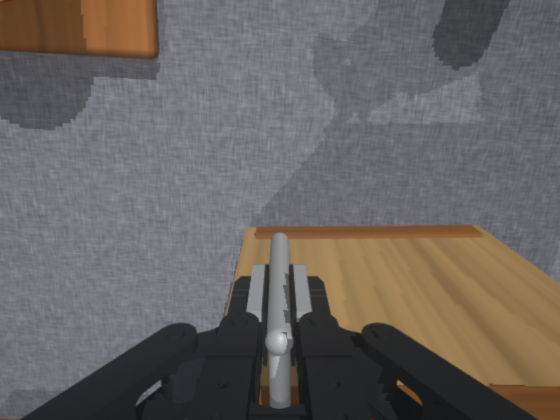

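Emit:
jog_arm([
  [[0.59, 0.18, 0], [0, 0, 2], 0.6],
  [[0.59, 0.18, 0], [0, 0, 2], 0.6],
  [[1.03, 0.33, 0], [0, 0, 3.5], 0.6],
  [[1.03, 0.33, 0], [0, 0, 3.5], 0.6],
  [[1.03, 0.33, 0], [0, 0, 3.5], 0.6],
  [[1.03, 0.33, 0], [0, 0, 3.5], 0.6],
])

```text
clock: 7.1
position: [630.4, 51.5, 161.8]
ee_rot: [-0.607, 0.795, -0.001, 0.002]
contact_force: [3.0, 0.6, 6.3]
gripper_width: 8.5
```

```bash
cat > chk.py <<'E'
from h import *
import sys
H=np.array([478.9,142.8]); s,p,R,psi=pose()
phi=np.radians(-87.05-psi)+0.0
v=p[:2]-H; print("p",p.round(1),"psi",round(psi,2),"phi from psi",phi.round(3),"phi from bar",(np.arctan2(-40.2+0,172.3)-np.arctan2(v[1],v[0])).round(3),"r",np.linalg.norm(v).round(1),"(176.9)","F",np.round(s["contact_force"],1),"M",np.round(s["wrist_torque"],2),"w",round(s["gripper_width"],1))
E
python3 chk.py
```

```text
p [630.4  51.5 161.8] psi -105.27 phi from psi 0.318 phi from bar 0.313 r 176.9 (176.9) F [3.  0.6 6.3] M [ 0.12 -0.55 -0.05] w 8.5
```

The door is through the catch and opening smoothly, and the bar's radius about the hinge matches (176.9). I'll continue the arc.

Emit:
jog_arm([
  [[1.46, 0.49, 0], [0, 0, 5], 0.6],
  [[1.46, 0.49, 0], [0, 0, 5], 0.6],
  [[1.46, 0.49, 0], [0, 0, 5], 0.6],
  [[1.46, 0.49, 0], [0, 0, 5], 0.6],
  [[1.46, 0.49, 0], [0, 0, 5], 0.6],
  [[1.46, 0.49, 0], [0, 0, 5], 0.6],
  [[1.46, 0.49, 0], [0, 0, 5], 0.6],
])

```text
clock: 7.98
position: [550.3, -19.2, 161.8]
ee_rot: [-0.339, 0.941, -0.001, 0.001]
contact_force: [1.6, -1.3, 7.0]
gripper_width: 8.3
```

```bash
python3 chk.py
```

```text
p [550.3 -19.2 161.8] psi -140.31 phi from psi 0.93 phi from bar 0.926 r 177.0 (176.9) F [ 1.6 -1.3  7. ] M [-0.29 -0.48 -0.04] w 8.3
```

Emit:
jog_arm([
  [[1.46, 0.49, 0], [0, 0, 5], 0.6],
  [[1.46, 0.49, 0], [0, 0, 5], 0.6],
  [[1.46, 0.49, 0], [0, 0, 5], 0.6],
  [[0, 0, 0], [0, 0, 0], 0.6],
  [[0, 0, 0], [0, 0, 0], 0.6],
  [[0, 0, 0], [0, 0, 0], 0.6],
])

```text
clock: 8.72
position: [505.3, -32.3, 161.7]
ee_rot: [-0.215, 0.977, -0.001, 0.0]
contact_force: [-0.9, -4.6, 8.6]
gripper_width: 8.1
```

```bash
python3 chk.py
```

```text
p [505.3 -32.3 161.7] psi -155.16 phi from psi 1.189 phi from bar 1.192 r 177.1 (176.9) F [-0.9 -4.6  8.6] M [-0.99  0.02  0.01] w 8.1
```

Emit:
jog_arm([
  [[0, 0, 0], [0, 0, 0], 2],
  [[0, 0, 0], [0, 0, 0], 3.5],
  [[0, 0, 0], [0, 0, 0], 4],
  [[0, 0, -2], [0, 0, 0], 4],
  [[0, 0, -4], [0, 0, 0], 4],
  [[0, 0, -4], [0, 0, 0], 4],
  [[0, 0, -4], [0, 0, 0], 5],
  [[0, 0, -3], [0, 0, 0], 6],
  [[0, 0, 0], [0, 0, 0], 7],
])

```text
clock: 9.85
position: [506.1, -30.9, 332.6]
ee_rot: [-0.215, 0.977, -0.0, 0.002]
contact_force: [-0.9, -0.3, -0.4]
gripper_width: 70.3
```

```bash
python3 - <<'E'
from h import *
from bench import eyes
s,p,R,psi=pose()
go((476.7,-182,200),psi)
C=cam("wrist"); im=eyes.get_image("wrist"); cv2.imwrite("pics/w3.png",im[:,:,::-1])
im=eyes.get_image("top"); cv2.imwrite("pics/t3.png",im[:,:,::-1])
E
```

```text
t 9.85 p [506.1 -30.9 332.6] psi -155.15 tilt 0.28 F [-0.9 -0.3 -0.4] w 70.3
delta tool cm [  9.08 -12.45  13.24] turn z deg 0.00
```

View pics/w3.png

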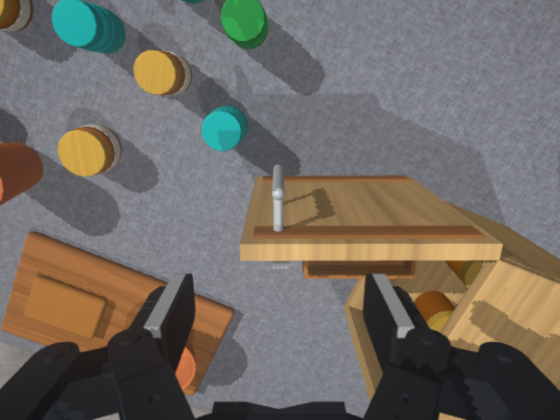

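View pics/t3.png

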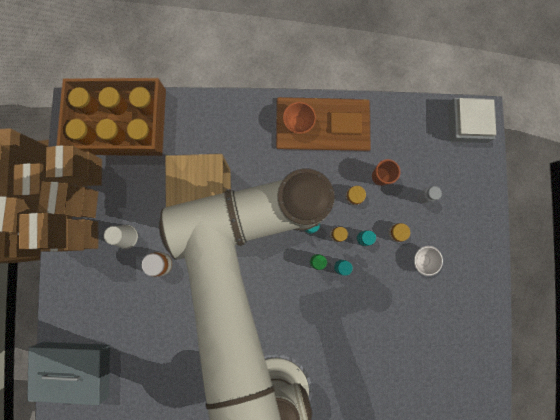

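The wrist view shows the door open with its rack at (358,268), the tall amber jar's lid at (160,72), and teal neighbours at (225,128) and (85,25). I'll check the jar's position and the rack fit from it.

```bash
python3 - <<'E'
from h import *
C=cam("wrist")
im=cv2.imread("pics/w3.png")
print("jar",atz(C,(160,72),72), "teal1",atz(C,(224,128),72),"sq",atz(C,(86,151),46))
H=np.array([478.9,142.8]);
def dw(P,phi):
    a=1.6223-phi; c,s=np.cos(a),np.sin(a); return np.array([H[0]+c*P[0]-s*P[1],H[1]+s*P[0]+c*P[1],P[2]])
pts={"bar":(-49,-170,203),"dtop_tip_out":(-14,-200,215),"dtop_tip_in":(0,-200,215),"dtop_h_in":(0,0,215),"rack_out_a":(56,-90-55,144),"rack_out_b":(56,-90+55,144),"rack_in_a":(52,-90-51,144),"rack_in_b":(52,-90+51,144)}
big=cv2.resize(im[160:300,200:520],None,fx=2.5,fy=2.5,interpolation=cv2.INTER_CUBIC)
for n,P in pts.items():
    for phi,col in((1.19,(0,0,255)),):
        uv=proj(C,dw(P,phi))[0]; print(n,uv.round(1)); q=((uv-[200,160]+.5)*2.5).astype(int); cv2.circle(big,tuple(map(int,q)),3,col,-1)
cv2.imwrite("pics/w3c.png",big)
q=proj(C,[476.7,-182,72])[0]; print("jarpred",q)
E
```

```text
jar [ 470.15025379 -176.8664436    72.        ] teal1 [494.18363951 -97.86366707  72.        ] sq [ 588.69620191 -232.45160936   46.        ]
bar [275.2 198.9]
dtop_tip_out [235.3 247.9]
dtop_tip_in [235.9 264.6]
dtop_h_in [498.3 265.4]
rack_out_a [300.8 282.6]
rack_out_b [411.8 283. ]
rack_in_a [305.  279.1]
rack_in_b [408.2 279.4]
jarpred [153.0016765  75.9769904]
```

View pics/w3c.png

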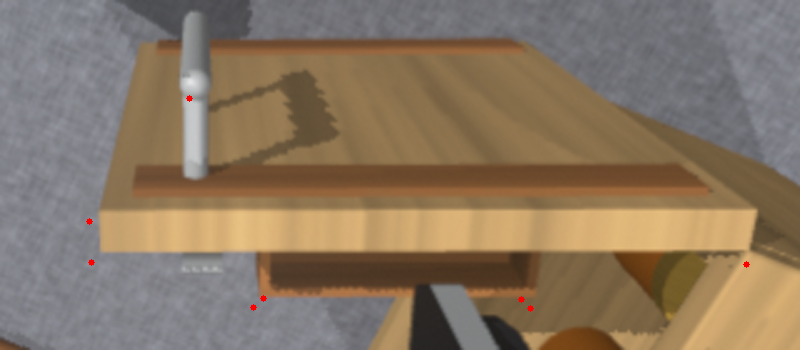

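The uniform shift of about (+4,-5) px suggests the arm was still settling when the picture was taken, so I'll take another with the camera model at the same moment.

```bash
cat > rack.py <<'E'
from h import *
from bench import eyes
import sys
s,p,R,psi=pose(); print(p.round(1),psi.round(2),"tilt",np.degrees(np.arccos(-R[2,2])).round(2))
C=cam("wrist"); im=eyes.get_image("wrist")[:,:,::-1].copy(); name=sys.argv[1]; phi=float(sys.argv[2])
cv2.imwrite(f"pics/{name}.png",im)
H=np.array([478.9,142.8]);
def dw(P,phi):
    a=1.6223-phi; c,s=np.cos(a),np.sin(a); return np.array([H[0]+c*P[0]-s*P[1],H[1]+s*P[0]+c*P[1],P[2]])
pts={"bar":(-49,-170,203),"dtop_tip_out":(-14,-200,215),"dtop_tip_in":(0,-200,215),"dtop_h_in":(0,0,215),"rack_out_a":(56,-90-55,144),"rack_out_b":(56,-90+55,144)}
f=int(sys.argv[3]) if len(sys.argv)>3 else 0
o=(200,160)
big=cv2.resize(im[160:300,200:520],None,fx=2.5,fy=2.5,interpolation=cv2.INTER_CUBIC)
for n,P in pts.items():
    uv=proj(C,dw(P,phi))[0]; print(n,uv.round(1)); q=((uv-o+.5)*2.5).astype(int); cv2.circle(big,tuple(map(int,q)),3,(0,0,255),-1)
for P in [(477.3,-182.8,72),(476.7,-182,72)]: print(proj(C,P))
cv2.imwrite(f"pics/{name}c.png",big)
np.savez(f"{name}.npz",**{k:C[k] for k in C})
E
python3 rack.py w4 1.19
```

```text
[504.8 -30.9 329.5] -155.17 tilt 0.08
bar [275.2 198.9]
dtop_tip_out [235.3 247.9]
dtop_tip_in [235.9 264.6]
dtop_h_in [498.3 265.4]
rack_out_a [300.8 282.6]
rack_out_b [411.8 283. ]
[[152.04883503  76.19166676]]
[[153.0016765  75.9769904]]
```

View pics/w4c.png

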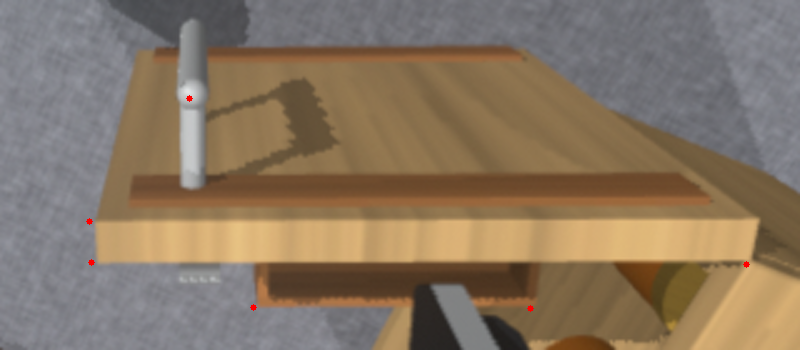

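View pics/w4.png

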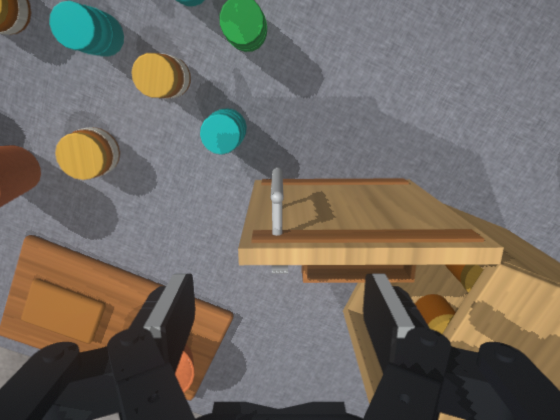

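```bash
python3 - <<'E'
from h import *
go((475,-180,220),-155.17)
E
```

```text
t 10.0 p [504.6 -31.1 329. ] psi -155.17 tilt 0.15 F [ 0.5 -0.7  0.2] w 70.1
delta tool cm [  8.91 -12.29  10.9 ] turn z deg -0.00
```

Emit:
jog_arm([
  [[2.2, -3.1, 0], [0, 0, 0], 7],
  [[2.2, -3.1, 0], [0, 0, 0], 7],
  [[2.2, -3.1, 0], [0, 0, 0], 7],
  [[2.3, -3.0, 0], [0, 0, 0], 7],
  [[0, 0, 4], [0, 0, 0], 7],
  [[0, 0, 4], [0, 0, 0], 7],
  [[0, 0, 2.9], [0, 0, 0], 7],
  [[0, 0, 0], [0, 0, 0], 7],
  [[0, 0, 0], [0, 0, 0], 7],
  [[0, 0, 0], [0, 0, 0], 7],
])

```text
clock: 11.25
position: [476.9, -180.3, 222.7]
ee_rot: [-0.215, 0.977, -0.001, 0.001]
contact_force: [0.4, 0.5, 0.9]
gripper_width: 70.0
```

```bash
python3 rack.py w5 1.19; python3 - <<'E'
from h import *
go((476.7,-182,29),-155.17)
im=cv2.imread("pics/w5.png")
C=cam("wrist")
for P in [(476.7,-182,72),(471,-178,72)]:
    u=proj(C,P)[0]; print(u)
th=np.linspace(0,6.28,60)
uv=proj(C,np.stack([476.7+21*np.cos(th),-182+21*np.sin(th),72+0*th],1)); big=cv2.resize(im,None,fx=1.4,fy=1.4)
cv2.polylines(big,[np.int32(uv*1.4)],True,(0,0,255),1); cv2.imwrite("pics/w5b.png",big)
E
```

```text
[ 476.9 -180.3  222.7] -155.15 tilt 0.15
bar [498.4 408. ]
dtop_tip_out [444.2 475.5]
dtop_tip_in [440.8 493.8]
dtop_h_in [814.  504.4]
rack_out_a [463.9 450.4]
rack_out_b [606.6 453.2]
[[274.56358471 188.39095576]]
[[275.76295985 188.14641684]]
t 11.3 p [ 476.8 -180.2  222.6] psi -155.16 tilt 0.14 F [0.  0.4 0.6] w 69.7
delta tool cm [ 0.13 -0.13 19.36] turn z deg 0.01
[275.63268055 188.29892044]
[283.04740848 184.16160392]
```

View pics/w5b.png

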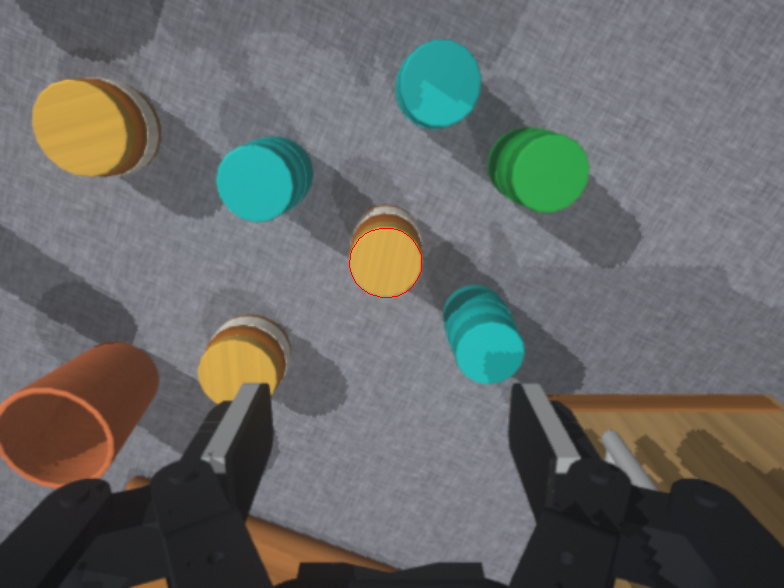

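The lid outline at (386,262) matches the jar position (476.7, -182) exactly, and the amber jar with its band is the one under the gripper. I'll descend and grasp it.

Emit:
jog_arm([
  [[0.13, -0.13, 3], [0, 0, 0], 7],
  [[0, 0, 4], [0, 0, 0], 7],
  [[0, 0, 4], [0, 0, 0], 7],
  [[0, 0, 3.5], [0, 0, 0], 7],
  [[0, 0, 2.5], [0, 0, 0], 7],
  [[0, 0, 1.5], [0, 0, 0], 7],
  [[0, 0, 0.8], [0, 0, 0], 7],
  [[0, 0, 0], [0, 0, 0], 7],
  [[0, 0, 0], [0, 0, 0], 7],
  [[0, 0, 0], [0, 0, 0], 7],
])

```text
clock: 12.55
position: [476.0, -181.9, 29.1]
ee_rot: [-0.215, 0.977, -0.0, 0.001]
contact_force: [0.5, -0.5, 0.3]
gripper_width: 70.1
```

```bash
python3 - <<'E'
from h import *
go((476.7,-182,29),-155.17)
E
```

```text
t 12.55 p [ 476.  -181.9   29.1] psi -155.16 tilt 0.09 F [ 0.5 -0.5  0.3] w 70.1
delta tool cm [-0.06 -0.04  0.01] turn z deg 0.01
```

Emit:
jog_arm([
  [[-0.06, 0, 0], [0, 0, 0], 6],
  [[0, 0, 0], [0, 0, 0], 5],
  [[0, 0, 0], [0, 0, 0], 4.2],
  [[0, 0, 0], [0, 0, 0], 4],
  [[0, 0, 0], [0, 0, 0], 4],
  [[0, 0, 0], [0, 0, 0], 4],
])

```text
clock: 13.3
position: [476.8, -181.9, 29.0]
ee_rot: [-0.215, 0.977, -0.0, 0.001]
contact_force: [0.4, -1.0, 5.9]
gripper_width: 44.9
```

```bash
python3 - <<'E'
from h import *
from bench import eyes
go((476.7,-182,29),-155.17)
im=eyes.get_image("wrist"); cv2.imwrite("pics/w6.png",im[:,:,::-1])
E
```

```text
t 13.3 p [ 476.8 -181.9   29. ] psi -155.14 tilt 0.1 F [ 0.4 -1.   5.9] w 44.9
delta tool cm [ 0.02 -0.01 -0.  ] turn z deg 0.03
```

View pics/w6.png

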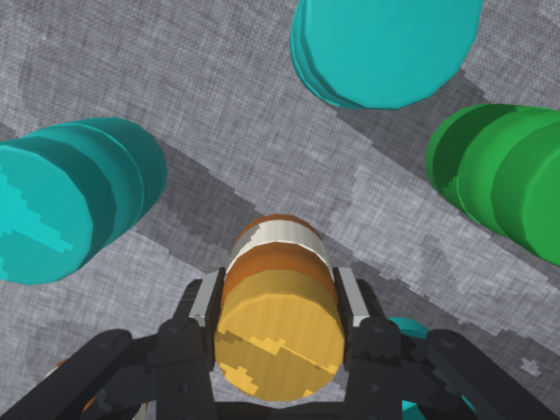

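Emit:
jog_arm([
  [[0, 0, -1], [0, 0, 0], 4],
  [[0, 0, -2.5], [0, 0, 0], 4],
  [[0, 0, -4], [0, 0, 0], 4],
  [[0, 0, -4], [0, 0, 0], 4],
  [[0, 0, -4], [0, 0, 0], 4],
  [[0, 0, -4], [0, 0, 0], 4],
  [[0, 0, -3], [0, 0, 0], 4],
  [[0, 0, -1.5], [0, 0, 0], 4],
  [[0, 0, 0], [0, 0, -6], 4],
  [[0, 0, 0], [0, 0, -8], 4],
])

```text
clock: 14.6
position: [475.1, -181.2, 267.2]
ee_rot: [-0.334, 0.942, 0.001, -0.001]
contact_force: [0.2, 0.3, -1.4]
gripper_width: 44.8
```

Emit:
jog_arm([
  [[0, 0, 0], [0, 0, -9], 4],
  [[0, 0, 0], [0, 0, -9], 4],
  [[0, 0, 0], [0, 0, -9], 4],
  [[0, 0, 0], [0, 0, -9], 4],
  [[0, 0, 0], [0, 0, -9], 4],
  [[0, 0, 0], [0, 0, -9], 4],
  [[0, 0, 0], [0, 0, -9], 4],
  [[0, 0, 0], [0, 0, -9], 4],
  [[0, 0, 0], [0, 0, -9], 4],
  [[0, 0, 0], [0, 0, -9], 4],
])

```text
clock: 15.85
position: [475.1, -181.3, 266.8]
ee_rot: [0.903, -0.43, -0.002, 0.0]
contact_force: [0.6, 0.5, -1.1]
gripper_width: 44.9
```

Emit:
jog_arm([
  [[0, 0, 0], [0, 0, -9], 4],
  [[0, 0, 0], [0, 0, -9], 4],
  [[0, 0, 0], [0, 0, -9], 4],
  [[0, 0, 0], [0, 0, -9], 4],
  [[0, 0, 0], [0, 0, -9], 4],
  [[0, 0, 0], [0, 0, -9], 4],
  [[0, 0, 0], [0, 0, -9], 4],
  [[0, 0, 0], [0, 0, -7], 4],
  [[0, 0, 0], [0, 0, -6], 4],
  [[0, 0, 0], [0, 0, 0], 4],
])

```text
clock: 17.1
position: [475.3, -181.4, 267.1]
ee_rot: [0.977, 0.214, -0.001, -0.001]
contact_force: [-0.2, 0.2, -1.2]
gripper_width: 44.6
```

```bash
python3 - <<'E'
from h import *
from bench import eyes
H=np.array([478.9,142.8])
def dw(P,phi):
    a=1.6223-phi; c,s=np.cos(a),np.sin(a); return np.array([H[0]+c*P[0]-s*P[1],H[1]+s*P[0]+c*P[1],P[2]])
r=dw((26,-90,122),1.19); print(r)
go((r[0],r[1],262),np.degrees(1.6223-1.19))
im=eyes.get_image("scene"); cv2.imwrite("pics/s7.png",im[:,:,::-1])
E
```

```text
[540.21454686  71.97255939 122.        ]
t 17.1 p [ 475.3 -181.4  267.1] psi 24.75 tilt 0.17 F [-0.2  0.2 -1.2] w 44.6
delta tool cm [ 16.51 -20.29   0.51] turn z deg -0.02
```

View pics/s7.png

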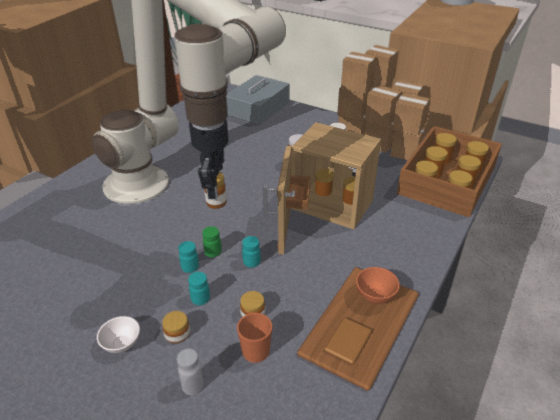

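The jar is held upright at scene (216,190). The door is open with the rack at (297,190). Now I'll carry the jar to above the rack.

Emit:
jog_arm([
  [[2.0, -2.4, 0], [0, 0, 0], 4],
  [[2.7, -3.3, 0], [0, 0, 0], 4],
  [[2.7, -3.3, 0], [0, 0, 0], 4],
  [[2.7, -3.3, 0], [0, 0, 0], 4],
  [[2.7, -3.3, 0], [0, 0, 0], 4],
  [[2.2, -2.7, 0], [0, 0, 0], 4],
  [[1.5, -2.0, 0], [0, 0, 0], 4],
  [[0, 0, 0], [0, 0, 0], 4],
  [[0, 0, 0], [0, 0, 0], 4],
  [[0, 0, 0], [0, 0, 0], 4],
])

```text
clock: 18.4
position: [540.3, 71.1, 268.3]
ee_rot: [0.977, 0.214, -0.0, 0.0]
contact_force: [-0.3, 0.2, -1.3]
gripper_width: 44.8
```

```bash
cat > look.py <<'E'
from h import *
from bench import eyes
import sys
name=sys.argv[1]; phi=float(sys.argv[2])
go((540.2,72.0,262),24.77)
C=cam("wrist"); im=eyes.get_image("wrist")[:,:,::-1].copy()
cv2.imwrite(f"pics/{name}.png",im); np.savez(f"{name}.npz",**C)
H=np.array([478.9,142.8])
def dw(P,phi):
    a=1.6223-phi; c,s=np.cos(a),np.sin(a); return np.array([H[0]+c*P[0]-s*P[1],H[1]+s*P[0]+c*P[1],P[2]])
big=cv2.resize(im,None,fx=1.4,fy=1.4,interpolation=cv2.INTER_CUBIC)
pts=[(0,-200,215),(0,0,215),(-14,-200,215),(56,-145,144),(56,-35,144),(0,-145,144),(0,-35,144),(56,-145,118),(56,-35,118)]
for P in pts:
    uv=proj(C,dw(P,phi))[0]; print(P,uv.round(1)); cv2.circle(big,tuple(int(a) for a in (uv+.5)*1.4),2,(0,0,255),-1)
cv2.imwrite(f"pics/{name}b.png",big)
E
python3 look.py w8 1.19
```

```text
t 18.4 p [540.3  71.1 268.3] psi 24.75 tilt 0.02 F [-0.3  0.2 -1.3] w 44.8
delta tool cm [ 0.03 -0.08  0.63] turn z deg -0.02
(0, -200, 215) [466. 275.]
(0, 0, 215) [125.5 274.5]
(-14, -200, 215) [462.3 295.8]
(56, -145, 144) [354.9 157.4]
(56, -35, 144) [202.5 157.2]
(0, -145, 144) [350.1 229.5]
(0, -35, 144) [207.2 229.3]
(56, -145, 118) [348.6 151.1]
(56, -35, 118) [208.9 150.9]
```

View pics/w8b.png

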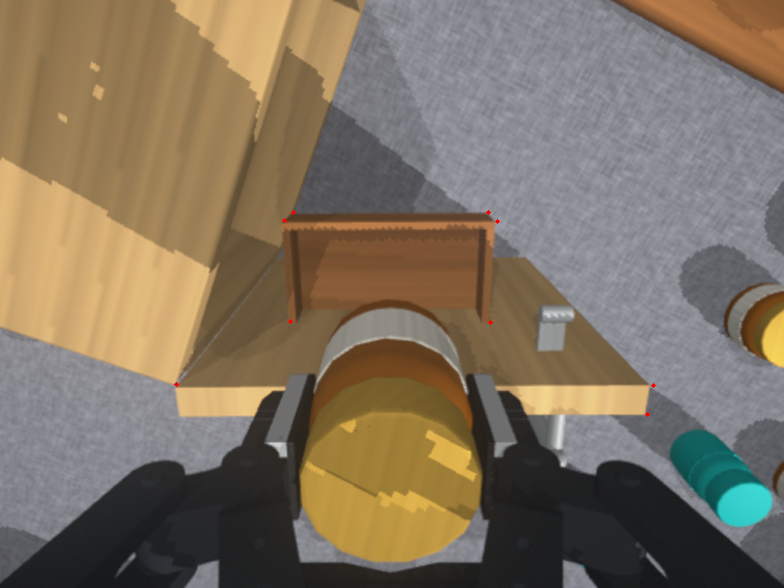

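The view over the rack is clear, and the predicted corners lie on the rack within 1-3 px. As a check of depth, I'll project the held jar's lid and base circles.

```bash
python3 - <<'E'
from h import *
C=dict(np.load("w8.npz")); im=cv2.imread("pics/w8.png")
p=np.array([540.3,71.1,268.3]); th=np.linspace(0,2*np.pi,90)
big=cv2.resize(im,None,fx=3,fy=3,interpolation=cv2.INTER_CUBIC)
def circ(r,z,col):
    uv=proj(C,np.stack([p[0]+r*np.cos(th),p[1]+r*np.sin(th),z+0*th],1)); cv2.polylines(big,[np.int32((uv+.5)*3)],True,col,1)
circ(21,p[2]+43,(0,0,255)); circ(23,p[2]-29,(0,255,0))
H=np.array([478.9,142.8])
def dw(P,phi):
    a=1.6223-phi; c,s=np.cos(a),np.sin(a); return np.array([H[0]+c*P[0]-s*P[1],H[1]+s*P[0]+c*P[1],P[2]])
for q in [[(56,-145,144),(56,-35,144)],[(52,-141,144),(52,-39,144),(0,-39,144)],[(52,-141,144),(0,-141,144)],[(0,-200,215),(0,0,215)]]:
    uv=proj(C,np.array([dw(a,1.19) for a in q])); cv2.polylines(big,[np.int32((uv+.5)*3)],False,(255,0,0),1)
cv2.imwrite("pics/w8d.png",big[400:1000,500:1300])
E
```

```text
(no output)
```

View pics/w8d.png

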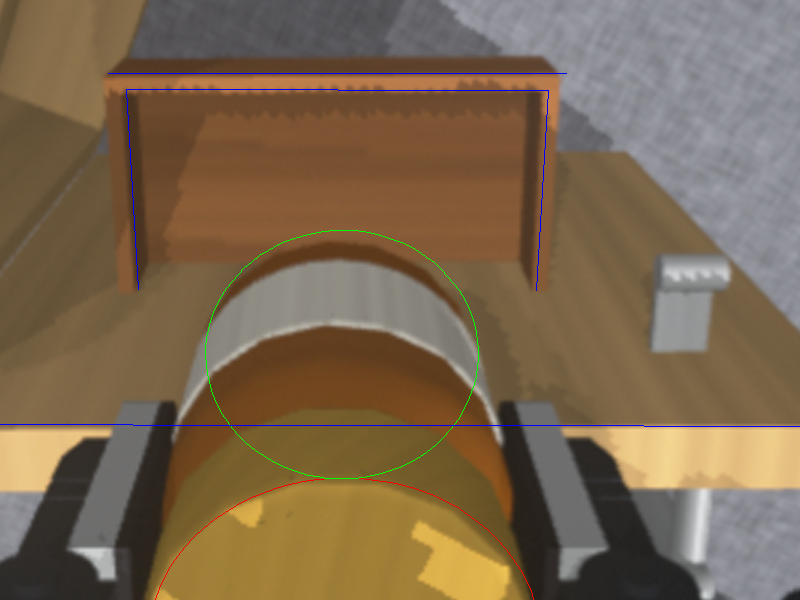

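The lid circle fits. The base edge is within about 2 mm, the rounded foot allowing for some of that, and the rack outline fits. I'll descend to just above the rails and look again.

Emit:
jog_arm([
  [[0.07, -0.08, 2], [0, 0, 0], 4],
  [[0, 0, 2.5], [0, 0, 0], 4],
  [[0, 0, 2], [0, 0, 0], 4],
  [[0, 0, 1.4], [0, 0, 0], 4],
  [[0, 0, 0.7], [0, 0, 0], 4],
  [[0, 0, 0], [0, 0, 0], 4],
  [[0, 0, 0], [0, 0, 0], 4],
])

```text
clock: 19.32
position: [541.4, 73.0, 183.1]
ee_rot: [0.977, 0.215, 0.001, -0.0]
contact_force: [-0.1, 0.6, -0.5]
gripper_width: 44.6
```

```bash
python3 look.py w9 1.19
```

```text
t 19.32 p [541.4  73.  183.1] psi 24.84 tilt 0.09 F [-0.1  0.6 -0.5] w 44.6
delta tool cm [-0.14  0.05 -7.89] turn z deg 0.07
(0, -200, 215) [579.8 393.2]
(0, 0, 215) [ 38.8 391.2]
(-14, -200, 215) [570.7 422.5]
(56, -145, 144) [389.7 193.3]
(56, -35, 144) [172.8 192.8]
(0, -145, 144) [380.  290.4]
(0, -35, 144) [181.6 289.9]
(56, -145, 118) [376.9 180.6]
(56, -35, 118) [185.  180.1]
```

View pics/w9b.png

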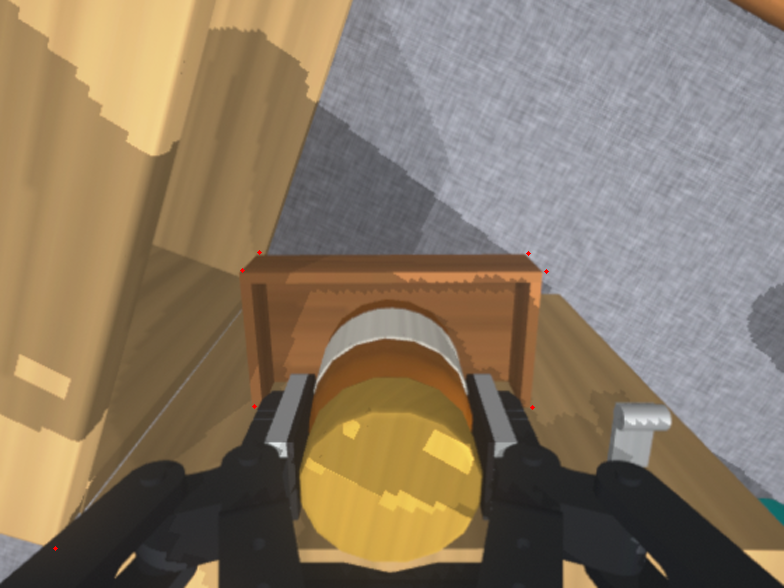

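```bash
python3 - <<'E'
from h import *
C=dict(np.load("w9.npz")); im=cv2.imread("pics/w9.png")
H=np.array([478.9,142.8]); a=1.6223-1.19
def own(X): 
    d=X[:2]-H; return np.array([np.cos(a)*d[0]+np.sin(a)*d[1],-np.sin(a)*d[0]+np.cos(a)*d[1]]).round(1)
print("tcp own",own(np.array([541.4,73.0])))
big=cv2.resize(im[170:310,160:400],None,fx=3.3,fy=3.3,interpolation=cv2.INTER_CUBIC); cv2.imwrite("pics/w9d.png",big)
for n,uv,z in [("outer rail outer",(279,193.5),144),("outer rail inner",(279,202.5),144),("jar base front",(278.5,214.5),154.1)]: print(n,own(atz(C,uv,z)))
E
```

```text
tcp own [ 27.5 -89.6]
outer rail outer [ 55.8 -88.9]
outer rail inner [ 51.  -88.9]
jar base front [ 48.  -88.6]
```

View pics/w9d.png

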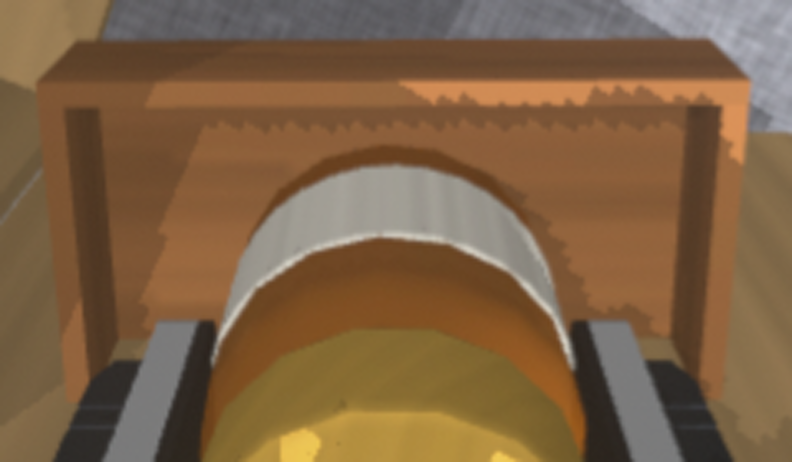

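Emit:
jog_arm([
  [[-0.07, 0.03, 0], [0, 0, 0], 4],
  [[0, 0, 0.6], [0, 0, 0], 4],
  [[0, 0, 0.6], [0, 0, 0], 4],
  [[0, 0, 0.6], [0, 0, 0], 4],
  [[0, 0, 0], [0, 0, 0], 4],
  [[0, 0, 0], [0, 0, 0], 4],
])

```text
clock: 20.12
position: [540.5, 72.3, 164.3]
ee_rot: [0.977, 0.215, 0.0, 0.0]
contact_force: [0.3, 0.4, -1.6]
gripper_width: 44.7
```

```bash
python3 look.py w10 1.19 | head -2
```

```text
t 20.12 p [540.5  72.3 164.3] psi 24.84 tilt 0.01 F [ 0.3  0.4 -1.6] w 44.7
delta tool cm [-0.04  0.02 -9.77] turn z deg 0.07
```

View pics/w10b.png

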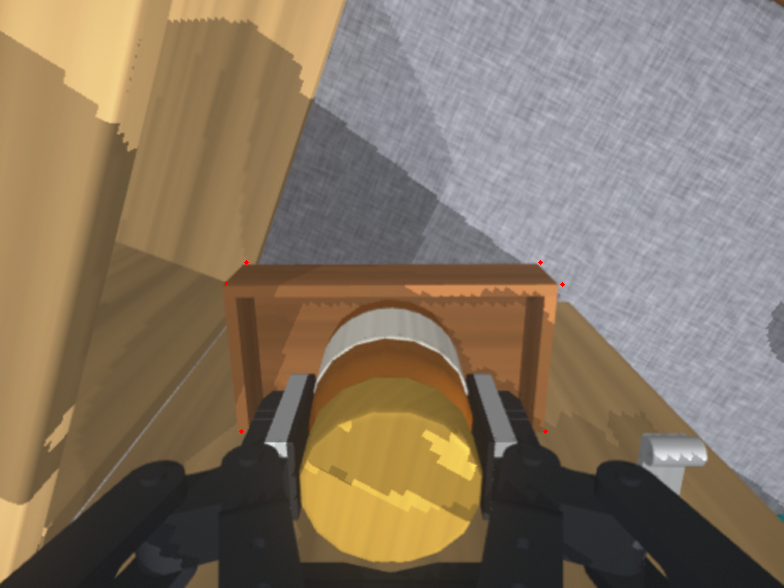

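The base is between the rails with no contact force. I'll lower the jar the rest of the way.

Emit:
jog_arm([
  [[0, 0, 0.5], [0, 0, 0], 4],
  [[0, 0, 0.4], [0, 0, 0], 4],
  [[0, 0, 0.2], [0, 0, 0], 4],
  [[0, 0, 0.1], [0, 0, 0], 4],
  [[0, 0, 0], [0, 0, 0], 4],
  [[0, 0, 0], [0, 0, 0], 4],
])

```text
clock: 20.92
position: [540.4, 72.4, 152.4]
ee_rot: [0.977, 0.215, 0.0, -0.0]
contact_force: [-0.1, -0.2, -1.6]
gripper_width: 45.1
```

```bash
python3 look.py w11 1.19 | head -2
```

```text
t 20.93 p [540.4  72.4 152.4] psi 24.83 tilt 0.02 F [-0.1 -0.2 -1.6] w 45.1
delta tool cm [ -0.03   0.02 -10.96] turn z deg 0.06
```

Emit:
jog_arm([
  [[0, 0, 0.08], [0, 0, 0], 4],
  [[0, 0, 0.05], [0, 0, 0], 4],
  [[0, 0, 0], [0, 0, 0], 4],
])

```text
clock: 21.35
position: [540.3, 72.3, 151.0]
ee_rot: [0.977, 0.215, 0.0, 0.0]
contact_force: [-1.1, -0.7, -1.8]
gripper_width: 44.6
```

```bash
python3 look.py w12 1.19 | head -2
```

```text
t 21.35 p [540.3  72.3 151. ] psi 24.83 tilt 0.0 F [-1.1 -0.7 -1.8] w 44.6
delta tool cm [ -0.02   0.03 -11.1 ] turn z deg 0.06
```

View pics/w12b.png

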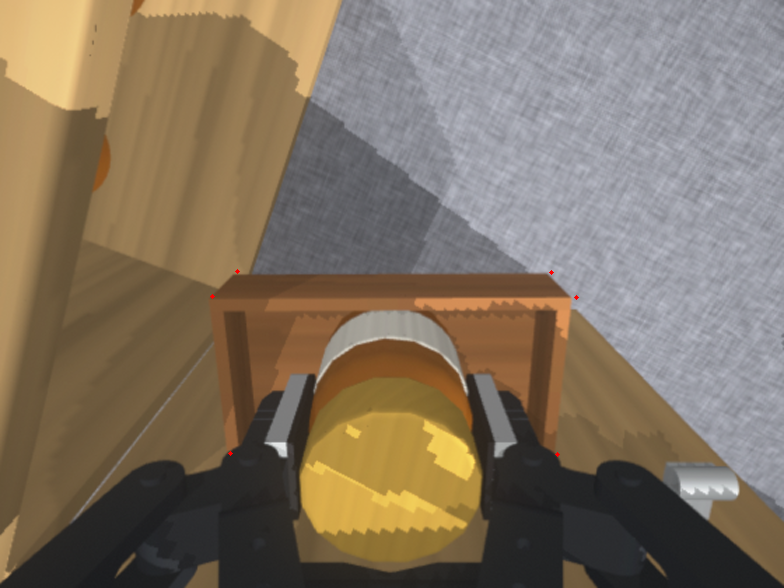

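Emit:
jog_arm([
  [[0, 0, 0.05], [0, 0, 0], 4],
  [[0, 0, 0.05], [0, 0, 0], 4],
  [[0, 0, 0], [0, 0, 0], 4],
])

```text
clock: 21.78
position: [540.5, 72.4, 151.0]
ee_rot: [0.977, 0.215, 0.0, 0.0]
contact_force: [-2.4, 0.7, 5.3]
gripper_width: 44.8
```

Contact came at TCP 151.0, where the rack floor should be. Releasing the jar.

Emit:
jog_arm([
  [[0, 0, -0.05], [0, 0, 0], 4.4],
  [[0, 0, 0], [0, 0, 0], 4.8],
  [[0, 0, 0], [0, 0, 0], 5.4],
  [[0, 0, 0], [0, 0, 0], 6.2],
  [[0, 0, 0], [0, 0, 0], 6.2],
  [[0, 0, 0], [0, 0, 0], 6.2],
])

```text
clock: 22.52
position: [540.3, 72.3, 150.5]
ee_rot: [0.977, 0.215, 0.0, -0.0]
contact_force: [-0.6, 0.0, 0.3]
gripper_width: 61.9
```

```bash
python3 look.py w13 1.19 | head -2
```

```text
t 22.52 p [540.3  72.3 150.5] psi 24.83 tilt 0.0 F [-0.6  0.   0.3] w 61.9
delta tool cm [ -0.03   0.02 -11.15] turn z deg 0.06
```

View pics/w13b.png

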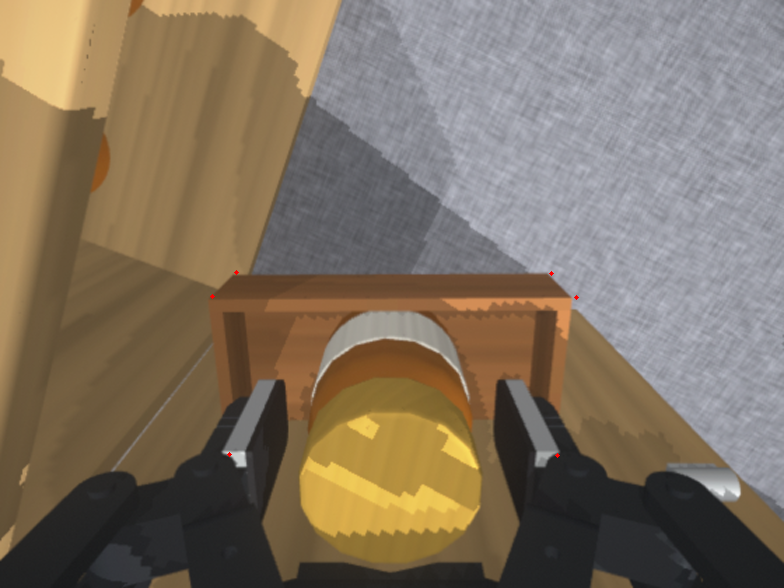

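The jar stands free between the rails, and the door is unmoved. I'll rise straight up and turn back for the handle.

Emit:
jog_arm([
  [[0, 0, -0.5], [0, 0, 0], 6.2],
  [[0, 0, -1.5], [0, 0, 0], 6.2],
  [[0, 0, -2], [0, 0, 0], 6.2],
  [[0, 0, -3], [0, 0, 0], 6.2],
  [[0, 0, -4], [0, 0, 0], 6.2],
  [[0, 0, -4], [0, 0, 0], 6.2],
  [[0, 0, -3], [0, 0, 0], 5],
  [[0, 0, 0], [0, 0, 6], 5],
  [[0, 0, 0], [0, 0, 9], 5],
  [[0, 0, 0], [0, 0, 9], 5],
])

```text
clock: 23.82
position: [540.2, 72.3, 332.0]
ee_rot: [1.0, 0.005, 0.001, -0.0]
contact_force: [0.4, 0.4, 0.3]
gripper_width: 49.8
```

Emit:
jog_arm([
  [[0, 0, 0], [0, 0, 9], 5],
  [[0, 0, 0], [0, 0, 9], 5],
  [[0, 0, 0], [0, 0, 9], 5],
  [[0, 0, 0], [0, 0, 9], 5],
  [[0, 0, 0], [0, 0, 9], 5],
  [[0, 0, 0], [0, 0, 9], 5],
  [[0, 0, 0], [0, 0, 9], 5],
  [[0, 0, 0], [0, 0, 9], 5],
  [[0, 0, 0], [0, 0, 9], 5],
  [[0, 0, 0], [0, 0, 9], 5],
])

```text
clock: 25.08
position: [540.3, 72.2, 331.9]
ee_rot: [0.71, -0.704, 0.0, -0.001]
contact_force: [1.2, -0.2, 0.2]
gripper_width: 49.9
```

Emit:
jog_arm([
  [[0, 0, 0], [0, 0, 9], 5],
  [[0, 0, 0], [0, 0, 9], 5],
  [[0, 0, 0], [0, 0, 9], 5],
  [[0, 0, 0], [0, 0, 9], 5],
  [[0, 0, 0], [0, 0, 9], 5],
  [[0, 0, 0], [0, 0, 9], 5],
  [[0, 0, 0], [0, 0, 6], 5],
  [[0, 0, 0], [0, 0, 6], 5],
  [[0, 0, 0], [0, 0, 0], 5],
])

```text
clock: 26.2
position: [540.3, 72.3, 331.7]
ee_rot: [-0.216, 0.976, 0.0, 0.001]
contact_force: [0.6, -0.9, -0.1]
gripper_width: 50.0
```

```bash
python3 - <<'E'
from h import *
from bench import eyes
go((505.3,-32.3,300),-155.16)
im=eyes.get_image("scene"); cv2.imwrite("pics/s14.png",im[:,:,::-1])
cv2.imwrite("pics/s14c.png",cv2.resize(im[100:260,230:400,::-1],None,fx=3.7,fy=3.7,interpolation=cv2.INTER_CUBIC))
E
```

```text
t 26.2 p [540.3  72.3 331.7] psi -155.09 tilt 0.09 F [ 0.6 -0.9 -0.1] w 50.0
delta tool cm [ 7.58 -8.01  3.16] turn z deg 0.07
```

View pics/s14c.png

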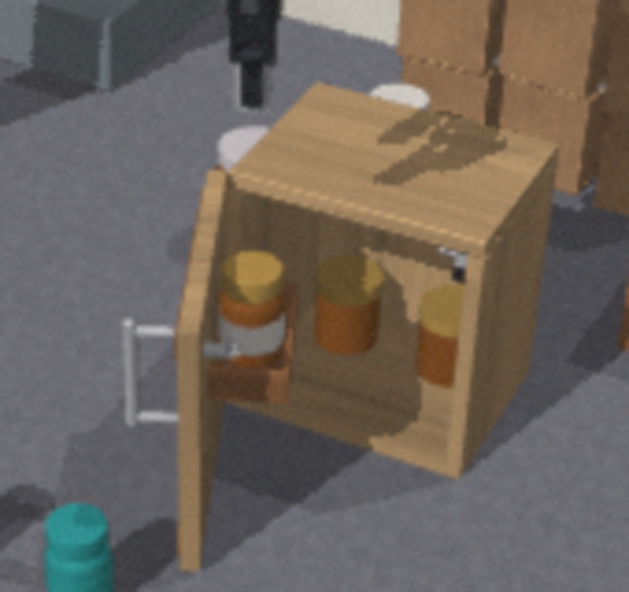

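The jar stands upright in the rack at crop (252,310). Next I'll regrip the handle to swing the door most of the way under control.

Emit:
jog_arm([
  [[1.9, -2.0, 0], [0, 0, 0], 5],
  [[1.9, -2.0, 0], [0, 0, 0], 5],
  [[1.9, -2.0, 0], [0, 0, 0], 5],
  [[1.9, -2.0, 0], [0, 0, 0], 5],
  [[0, 0, 4], [0, 0, 0], 5],
  [[0, 0, 3], [0, 0, 0], 5],
  [[0, 0, 1.5], [0, 0, 0], 5],
  [[0, 0, 0], [0, 0, 0], 5],
  [[0, 0, 0], [0, 0, 0], 5],
])

```text
clock: 27.38
position: [505.9, -32.0, 246.9]
ee_rot: [-0.215, 0.977, -0.0, 0.001]
contact_force: [-0.6, 0.3, 0.7]
gripper_width: 50.1
```

```bash
python3 rack.py w15 1.19; python3 - <<'E'
from h import *
go((505.3,-32.3,161.7),-155.16)
E
```

```text
[505.9 -32.  246.9] -155.12 tilt 0.15
bar [277.  242.1]
dtop_tip_out [221.5 310.1]
dtop_tip_in [222.6 331.9]
dtop_h_in [586.9 334.6]
rack_out_a [309.  334.8]
rack_out_b [450.2 335.8]
[[120.97172279  72.43188749]]
[[122.17250985  72.16184649]]
t 27.43 p [505.9 -32.  247. ] psi -155.13 tilt 0.17 F [0.2 0.2 0.4] w 50.1
delta tool cm [0.09 0.   8.53] turn z deg 0.03
```

View pics/w15.png

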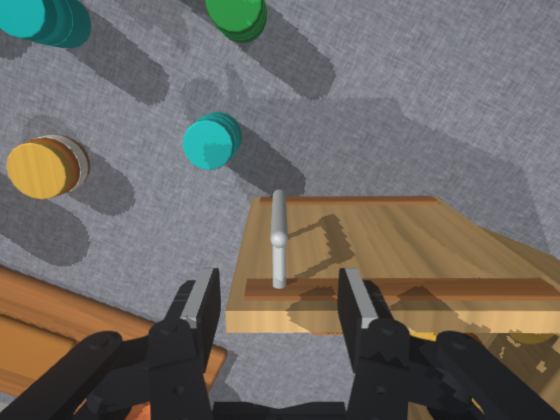

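The bar top at (280,238) sits centred between the jaws. I'll go down and grip.

Emit:
jog_arm([
  [[0.1, 0, 3], [0, 0, 0], 5],
  [[0, 0, 3], [0, 0, 0], 5],
  [[0, 0, 1.8], [0, 0, 0], 5],
  [[0, 0, 0.7], [0, 0, 0], 4],
  [[0, 0, 0], [0, 0, 0], 2],
  [[0, 0, 0], [0, 0, 0], 1],
  [[0, 0, 0], [0, 0, 0], 0.6],
  [[0, 0, 0], [0, 0, 0], 0.6],
  [[0, 0, 0], [0, 0, 0], 0.6],
])

```text
clock: 28.55
position: [504.9, -32.6, 161.7]
ee_rot: [-0.215, 0.977, -0.0, 0.001]
contact_force: [-0.4, -0.2, 5.8]
gripper_width: 8.7
```

```bash
python3 chk.py
```

```text
p [504.9 -32.6 161.7] psi -155.14 phi from psi 1.188 phi from bar 1.194 r 177.3 (176.9) F [-0.4 -0.2  5.8] M [-0.02  0.08  0.01] w 8.7
```

Emit:
jog_arm([
  [[-0.6, -0.16, 0], [0, 0, -2], 0.6],
  [[-0.9, -0.23, 0], [0, 0, -3], 0.6],
  [[-1.2, -0.3, 0], [0, 0, -4], 0.6],
  [[-1.2, -0.3, 0], [0, 0, -4], 0.6],
  [[-1.2, -0.3, 0], [0, 0, -4], 0.6],
  [[-1.2, -0.3, 0], [0, 0, -4], 0.6],
  [[-1.2, -0.3, 0], [0, 0, -4], 0.6],
  [[-1.2, -0.3, 0], [0, 0, -4], 0.6],
])

```text
clock: 29.55
position: [586.6, 2.2, 161.8]
ee_rot: [-0.454, 0.891, -0.001, 0.001]
contact_force: [0.2, -1.0, 5.4]
gripper_width: 8.4
```

```bash
python3 chk.py
```

```text
p [586.6   2.2 161.8] psi -126.03 phi from psi 0.68 phi from bar 0.688 r 177.1 (176.9) F [ 0.2 -1.   5.4] M [-0.33  0.15 -0.01] w 8.4
```

Emit:
jog_arm([
  [[-1.2, -0.3, 0], [0, 0, -4], 0.6],
  [[-1.2, -0.3, 0], [0, 0, -4], 0.6],
  [[-1.2, -0.3, 0], [0, 0, -4], 0.6],
  [[-1.2, -0.3, 0], [0, 0, -4], 0.6],
  [[-1.2, -0.3, 0], [0, 0, -4], 0.6],
  [[-1.2, -0.3, 0], [0, 0, -4], 0.6],
  [[-0.9, -0.23, 0], [0, 0, -3], 0.6],
  [[-0.9, -0.23, 0], [0, 0, -3], 0.6],
  [[-0.6, -0.16, 0], [0, 0, -2], 0.6],
  [[0, 0, 0], [0, 0, 0], 0.6],
])

```text
clock: 30.8
position: [645.1, 82.0, 161.8]
ee_rot: [-0.681, 0.732, -0.001, 0.002]
contact_force: [4.8, -0.9, 4.5]
gripper_width: 8.4
```

```bash
python3 chk.py; python3 - <<'E'
from h import *
from bench import eyes
im=eyes.get_image("scene"); cv2.imwrite("pics/s16c.png",cv2.resize(im[100:260,230:400,::-1],None,fx=3.7,fy=3.7,interpolation=cv2.INTER_CUBIC))
E
```

```text
p [645.1  82.  161.8] psi -94.1 phi from psi 0.123 phi from bar 0.122 r 176.9 (176.9) F [ 4.8 -0.9  4.5] M [-0.24 -0.95  0.03] w 8.4
```

View pics/s16c.png

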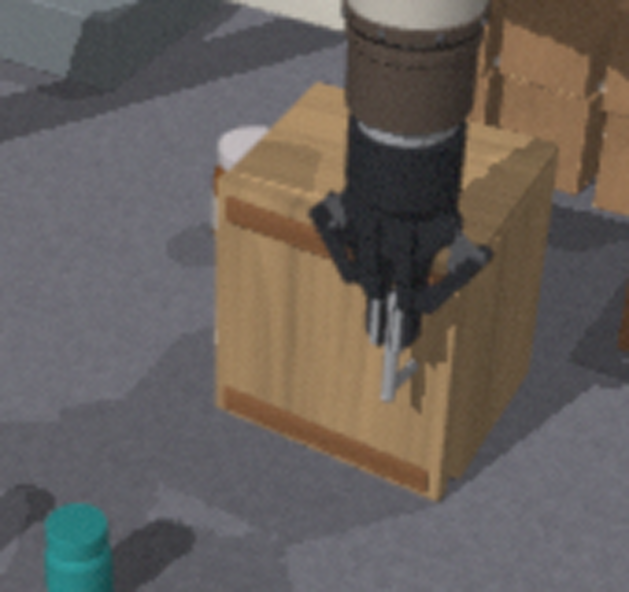

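The door is at 0.12 rad. I'll let go of the bar, rise, move outside it and come down with the fingers shut, ready to push.

Emit:
jog_arm([
  [[0, 0, 0], [0, 0, 0], 2],
  [[0, 0, 0], [0, 0, 0], 3],
  [[0, 0, -1], [0, 0, 0], 3],
  [[0, 0, -3], [0, 0, 0], 3],
  [[0, 0, -3], [0, 0, 0], 3],
  [[2, 0, 0], [0, 0, -3], 0],
  [[2, 0, 0], [0, 0, -4], 0],
  [[0, 0, 0], [0, 0, 0], 0],
  [[0, 0, 0], [0, 0, 0], 0],
  [[0, 0, 0], [0, 0, 0], 0],
])

```text
clock: 32.1
position: [641.3, 42.1, 230.5]
ee_rot: [0.724, -0.689, -0.0, 0.0]
contact_force: [-0.2, -0.8, 0.1]
gripper_width: -0.6
```

```bash
python3 - <<'E'
from h import *
from bench import eyes
s,p,R,psi=pose()
go((645,48,161),-87.05)
C=cam("wrist"); im=eyes.get_image("wrist"); cv2.imwrite("pics/w17.png",im[:,:,::-1]); print(proj(C,(645.1,82,203)))
E
```

```text
t 32.1 p [641.3  42.1 230.5] psi -87.15 tilt 0.01 F [-0.2 -0.8  0.1] w -0.6
delta tool cm [-0.57 -0.4   6.95] turn z deg -0.10
[[266.10948968 321.21260965]]
```

View pics/w17.png

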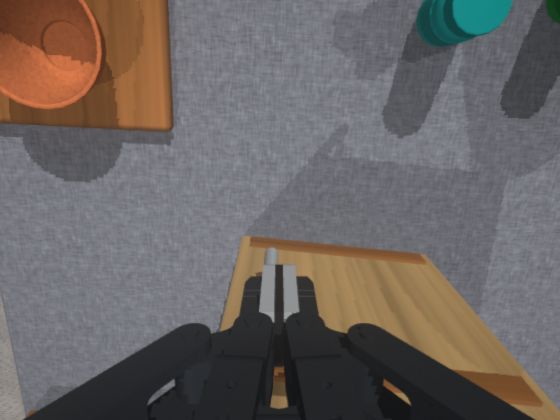

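Emit:
jog_arm([
  [[0, -0.7, 3], [0, 0, 0], 0],
  [[0, 0, 3], [0, 0, 0], 0],
  [[0, 0, 1], [0, 0, 0], 0],
  [[0, 0, 0], [0, 0, 0], 0],
  [[-1, 0, 0], [0, 0, 0], 0],
  [[-1, 0, 0], [0, 0, 0], 0],
  [[0, 0, 0], [0, 0, 0], 0],
  [[0, 0, 0], [0, 0, 0], 0],
])

```text
clock: 33.15
position: [647.4, 62.1, 160.9]
ee_rot: [0.725, -0.689, 0.0, -0.0]
contact_force: [0.0, 0.1, -0.5]
gripper_width: -0.2
```

```bash
python3 - <<'E'
from h import *
go((651,103,161),-87.05)
E
```

```text
t 33.15 p [647.4  62.1 160.9] psi -87.14 tilt 0.03 F [ 0.   0.1 -0.5] w -0.2
delta tool cm [-4.07 -0.56 -0.01] turn z deg -0.09
```

Emit:
jog_arm([
  [[-0.3, 0, 0], [0, 0, 0], 0],
  [[-0.3, 0, 0], [0, 0, 0], 0],
  [[-0.3, 0, 0], [0, 0, 0], 0],
  [[-0.3, 0, 0], [0, 0, 0], 0],
  [[0, 0, 0], [0, 0, 0], 0],
])

```text
clock: 33.78
position: [646.6, 74.2, 160.5]
ee_rot: [0.724, -0.689, -0.0, -0.0]
contact_force: [0.3, 1.0, 0.6]
gripper_width: -0.0
```

```bash
python3 - <<'E'
from h import *
from bench import eyes
s,p,R,psi=pose(); print(p.round(1),s["contact_force"].round(1))
im=eyes.get_image("wrist"); cv2.imwrite("pics/w18.png",im[:,:,::-1])
E
```

```text
[646.6  74.2 160.5] [0.3 1.  0.6]
```

View pics/w18.png

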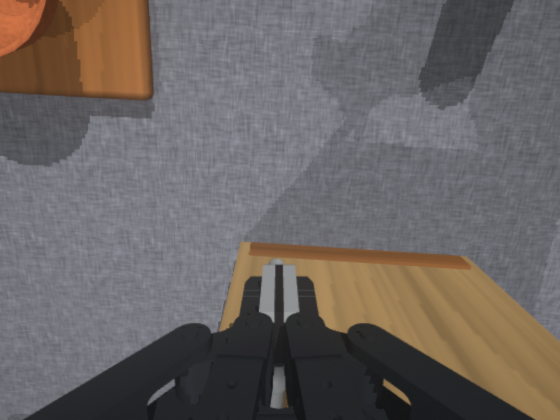

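Emit:
jog_arm([
  [[-0.2, 0, 0], [0, 0, 0], 0],
  [[-0.2, 0, 0], [0, 0, 0], 0],
  [[0, 0, 0], [0, 0, 0], 0],
])

```text
clock: 34.2
position: [646.5, 78.0, 160.6]
ee_rot: [0.724, -0.689, -0.0, -0.0]
contact_force: [0.2, -0.6, 0.6]
gripper_width: -0.1
```

Emit:
jog_arm([
  [[-0.15, 0, 0], [0, 0, 0], 0],
  [[0, 0, 0], [0, 0, 0], 0],
])

```text
clock: 34.45
position: [646.5, 79.2, 160.6]
ee_rot: [0.724, -0.689, 0.0, 0.0]
contact_force: [0.4, -1.6, 0.6]
gripper_width: 0.1
```

Emit:
jog_arm([
  [[-0.15, 0, 0], [0, 0, 0], 0],
  [[0, 0, 0], [0, 0, 0], 0],
])

```text
clock: 34.7
position: [646.6, 79.6, 160.6]
ee_rot: [0.724, -0.69, 0.001, 0.001]
contact_force: [1.4, -4.9, 0.8]
gripper_width: -0.3
```

Emit:
jog_arm([
  [[-0.15, 0, 0], [0, 0, 0], 0],
  [[0, 0, 0], [0, 0, 0], 0],
])

```text
clock: 34.95
position: [646.7, 80.0, 160.6]
ee_rot: [0.724, -0.69, 0.001, 0.001]
contact_force: [3.7, -8.1, -0.1]
gripper_width: 0.0
```

The roller contact shows up at about 0.04 rad, as it should. From here I'll take small steps and watch the force.

Emit:
jog_arm([
  [[-0.1, -0.02, 0], [0, 0, 0], 0],
  [[0, 0, 0], [0, 0, 0], 0],
])

```text
clock: 35.2
position: [646.7, 80.1, 160.6]
ee_rot: [0.724, -0.69, 0.001, 0.002]
contact_force: [3.6, -10.6, -0.6]
gripper_width: 0.3
```

Emit:
jog_arm([
  [[-0.08, -0.02, 0], [0, 0, 0], 0],
  [[0, 0, 0], [0, 0, 0], 0],
])

```text
clock: 35.45
position: [646.8, 80.3, 160.6]
ee_rot: [0.724, -0.69, 0.001, 0.002]
contact_force: [3.9, -12.6, -0.4]
gripper_width: 0.4
```

```bash
python3 - <<'E'
from h import *
s,p,R,psi=pose(); print(s["clock"],p.round(2),s["contact_force"].round(1))
E
```

```text
35.45 [646.76  80.28 160.59] [  3.9 -12.6  -0.4]
```

Emit:
jog_arm([
  [[-0.06, -0.02, 0], [0, 0, 0], 0],
  [[0, 0, 0], [0, 0, 0], 0],
])

```text
clock: 35.7
position: [646.8, 80.4, 160.6]
ee_rot: [0.724, -0.69, 0.001, 0.003]
contact_force: [2.4, -12.8, -0.3]
gripper_width: 0.3
```

Emit:
jog_arm([
  [[-0.06, -0.02, 0], [0, 0, 0], 0],
  [[0, 0, 0], [0, 0, 0], 0],
])

```text
clock: 35.95
position: [646.8, 80.6, 160.6]
ee_rot: [0.724, -0.69, 0.001, 0.003]
contact_force: [3.0, -14.2, -0.3]
gripper_width: -0.2
```

Emit:
jog_arm([
  [[-0.05, -0.01, 0], [0, 0, 0], 0],
  [[0, 0, 0], [0, 0, 0], 0],
])

```text
clock: 36.2
position: [646.8, 80.7, 160.5]
ee_rot: [0.724, -0.69, 0.001, 0.003]
contact_force: [3.3, -15.2, -0.1]
gripper_width: 0.0
```

Emit:
jog_arm([
  [[-0.05, -0.01, 0], [0, 0, 0], 0],
  [[0, 0, 0], [0, 0, 0], 0],
])

```text
clock: 36.45
position: [646.9, 80.8, 160.6]
ee_rot: [0.724, -0.69, 0.002, 0.004]
contact_force: [3.1, -17.5, -0.3]
gripper_width: 0.2
```

Emit:
jog_arm([
  [[-0.05, -0.01, 0], [0, 0, 0], 0],
  [[0, 0, 0], [0, 0, 0], 0],
])

```text
clock: 36.7
position: [646.9, 81.0, 160.6]
ee_rot: [0.724, -0.69, 0.002, 0.004]
contact_force: [3.5, -16.9, 0.2]
gripper_width: 0.1
```

```bash
python3 - <<'E'
from h import *
from bench import eyes
s,p,R,psi=pose(); print(s["clock"],p.round(2),s["contact_force"].round(1),s["wrist_torque"].round(2))
im=eyes.get_image("wrist"); cv2.imwrite("pics/w19.png",im[:,:,::-1])
im=eyes.get_image("scene"); cv2.imwrite("pics/s19c.png",cv2.resize(im[100:260,230:400,::-1],None,fx=3.7,fy=3.7,interpolation=cv2.INTER_CUBIC))
E
```

```text
36.7 [646.94  81.   160.61] [  3.5 -16.9   0.2] [-4.68 -0.97 -0.06]
```

View pics/w19.png

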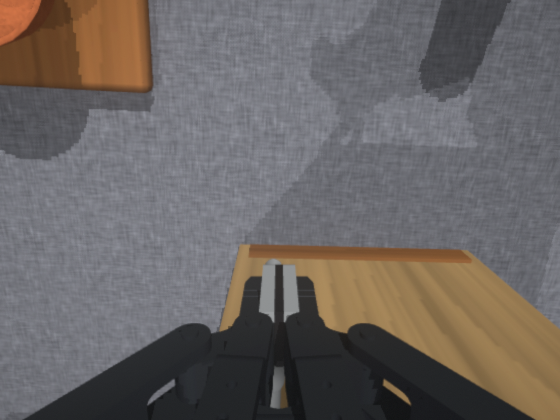

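View pics/s19c.png

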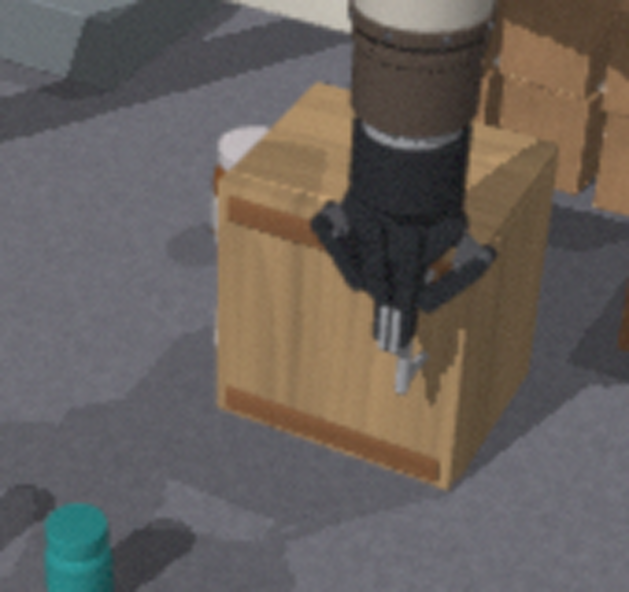

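The door edge is still about 0.025-0.03 rad from level in the wrist view, so it's climbing the roller. I'll shift sideways to remove the opposing side friction, then continue in small steps.

Emit:
jog_arm([
  [[0, -0.1, 0], [0, 0, 0], 0],
  [[0, -0.1, 0], [0, 0, 0], 0],
  [[0, 0, 0], [0, 0, 0], 0],
])

```text
clock: 37.17
position: [647.0, 81.1, 160.5]
ee_rot: [0.724, -0.69, 0.0, 0.006]
contact_force: [-2.1, -16.9, 2.3]
gripper_width: -0.2
```

Emit:
jog_arm([
  [[0, -0.1, 0], [0, 0, 0], 0],
  [[0, 0, 0], [0, 0, 0], 0],
])

```text
clock: 37.42
position: [647.0, 81.1, 160.5]
ee_rot: [0.724, -0.69, -0.0, 0.006]
contact_force: [-3.3, -16.4, 4.0]
gripper_width: 0.0
```

Emit:
jog_arm([
  [[-0.03, -0.02, 0], [0, 0, 0], 0],
  [[0, 0, 0], [0, 0, 0], 0],
])

```text
clock: 37.67
position: [647.1, 81.3, 160.5]
ee_rot: [0.724, -0.69, -0.0, 0.007]
contact_force: [-3.9, -17.2, 4.2]
gripper_width: 0.4
```

Emit:
jog_arm([
  [[-0.04, -0.01, 0], [0, 0, 0], 0],
  [[0, 0, 0], [0, 0, 0], 0],
])

```text
clock: 37.92
position: [647.1, 81.4, 160.5]
ee_rot: [0.724, -0.69, -0.0, 0.007]
contact_force: [-4.0, -16.9, 3.9]
gripper_width: -0.0
```

Emit:
jog_arm([
  [[-0.04, -0.01, 0], [0, 0, 0], 0],
  [[0, 0, 0], [0, 0, 0], 0],
])

```text
clock: 38.17
position: [647.1, 81.5, 160.4]
ee_rot: [0.724, -0.69, -0.0, 0.007]
contact_force: [-4.6, -17.7, 4.3]
gripper_width: 0.0
```

Emit:
jog_arm([
  [[-0.04, -0.01, 0], [0, 0, 0], 0],
  [[0, 0, 0], [0, 0, 0], 0],
])

```text
clock: 38.42
position: [647.2, 81.8, 160.5]
ee_rot: [0.723, -0.69, -0.0, 0.007]
contact_force: [-4.5, -18.4, 3.1]
gripper_width: -0.2
```

Emit:
jog_arm([
  [[-0.03, -0.01, 0], [0, 0, 0], 0],
  [[0, 0, 0], [0, 0, 0], 0],
])

```text
clock: 38.67
position: [647.3, 81.9, 160.5]
ee_rot: [0.723, -0.69, -0.0, 0.007]
contact_force: [-4.5, -18.3, 5.0]
gripper_width: -0.0
```

Emit:
jog_arm([
  [[-0.03, -0.01, 0], [0, 0, 0], 0],
  [[0, 0, 0], [0, 0, 0], 0],
])

```text
clock: 38.92
position: [647.3, 82.1, 160.4]
ee_rot: [0.723, -0.69, -0.0, 0.007]
contact_force: [-4.9, -18.6, 3.6]
gripper_width: 0.2
```

Emit:
jog_arm([
  [[-0.03, -0.01, 0], [0, 0, 0], 0],
  [[0, 0, 0], [0, 0, 0], 0],
])

```text
clock: 39.17
position: [647.4, 82.4, 160.4]
ee_rot: [0.723, -0.69, -0.0, 0.007]
contact_force: [-4.5, -19.2, 4.2]
gripper_width: -0.2
```

Emit:
jog_arm([
  [[-0.02, -0.01, 0], [0, 0, 0], 0],
  [[0, 0, 0], [0, 0, 0], 0],
])

```text
clock: 39.42
position: [648.8, 85.9, 160.3]
ee_rot: [0.723, -0.69, -0.001, 0.003]
contact_force: [-0.6, -0.7, -0.0]
gripper_width: 0.1
```

```bash
python3 - <<'E'
from h import *
from bench import eyes
s,p,R,psi=pose(); print(s["clock"],p.round(2),psi,s["contact_force"].round(1))
C=cam("wrist")
im=eyes.get_image("wrist"); cv2.imwrite("pics/w20.png",im[:,:,::-1]); np.savez("w20.npz",**C)
cv2.imwrite("pics/w20c.png",cv2.resize(im[225:275,220:480,::-1],None,fx=3,fy=3,interpolation=cv2.INTER_CUBIC))
E
```

```text
39.425 [648.84  85.93 160.29] -87.31319087693129 [-0.6 -0.7 -0. ]
```

View pics/w20c.png

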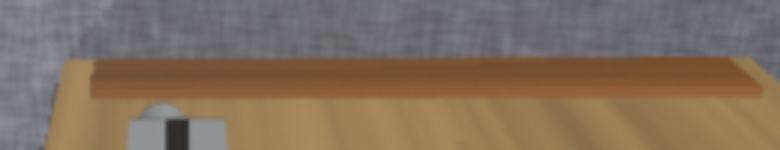

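The catch has snapped: the force dropped to 0.7 N and the edge is now level. I'll back away at once.

Emit:
jog_arm([
  [[1.0, 0, 0], [0, 0, 0], 0],
  [[2, 0, 0], [0, 0, 0], 0],
  [[3, 0, 0], [0, 0, 0], 0],
  [[3, 0, 0], [0, 0, 0], 0],
  [[0, 0, -4], [0, 0, 0], 0],
  [[0, 0, -4], [0, 0, 0], 0],
  [[0, 0, -4], [0, 0, 0], 0],
  [[4, 0, 0], [0, 0, 0], 0],
  [[4, 0, 0], [0, 0, 0], 0],
  [[0, 0, 0], [0, 0, 0], 0],
])

```text
clock: 40.72
position: [659.2, -83.1, 280.3]
ee_rot: [0.723, -0.691, -0.0, -0.0]
contact_force: [0.6, 0.2, 0.1]
gripper_width: -0.1
```

```bash
python3 - <<'E'
from h import *
from bench import eyes
s,p,R,psi=pose(); print(s["clock"],p.round(2),s["contact_force"].round(1))
im=eyes.get_image("scene"); cv2.imwrite("pics/s21.png",im[:,:,::-1])
C=cam("wrist"); np.savez("w21.npz",**C)
w=eyes.get_image("wrist"); cv2.imwrite("pics/w21.png",w[:,:,::-1])
t=eyes.get_image("top"); cv2.imwrite("pics/t21.png",t[:,:,::-1])
E
```

```text
40.725 [659.22 -83.09 280.32] [0.6 0.2 0.1]
```

View pics/s21.png

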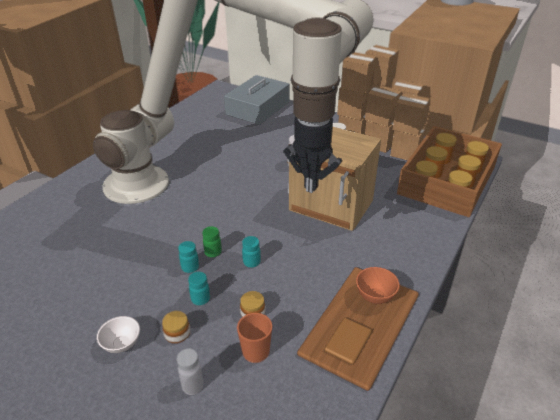

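View pics/w21.png

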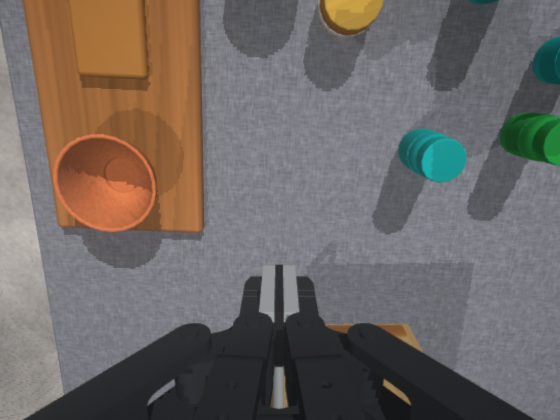

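Everything is in place. To check that the door is really shut and not sprung back, I'll compare the handle's sub-pixel position with the start picture.

```bash
python3 - <<'E'
from h import *
a=cv2.imread("pics/scene0.png",0);b=cv2.imread("pics/s21.png",0)
S=cam("scene")
H=np.array([478.9,142.8])
def dw(P,phi):
    q=1.6223-phi; c,s=np.cos(q),np.sin(q); return np.array([H[0]+c*P[0]-s*P[1],H[1]+s*P[0]+c*P[1],P[2]])
for ph in (0,0.03): print(ph,proj(S,dw((-49,-170,160),ph)),proj(S,dw((-14,-200,100),ph)))
def sh(x0,y0,x1,y1):
    u=4; t=cv2.resize(a[y0:y1,x0:x1],None,fx=u,fy=u,interpolation=cv2.INTER_CUBIC)
    m=cv2.resize(b[y0-5:y1+5,x0-5:x1+5],None,fx=u,fy=u,interpolation=cv2.INTER_CUBIC)
    r=cv2.matchTemplate(m,t,cv2.TM_CCOEFF_NORMED); _,v,_,l=cv2.minMaxLoc(r); return (l[0]/u-5,l[1]/u-5,round(v,3))
print("handle",sh(338,168,352,208),"door corner",sh(340,200,362,232),"roof back",sh(360,128,384,160),"cup",sh(235,315,275,362),"sqa",sh(238,290,268,315),"sqb",sh(160,310,192,342),"shaker",sh(175,345,206,395),"dip",sh(95,315,143,355))
A=cv2.imread("pics/top0.png",0);B=cv2.imread("pics/t21.png",0)
def sT(x0,y0,x1,y1):
    r=cv2.matchTemplate(B[y0-5:y1+5,x0-5:x1+5],A[y0:y1,x0:x1],cv2.TM_CCOEFF_NORMED); _,v,_,l=cv2.minMaxLoc(r); return l[0]-5,l[1]-5,round(v,3)
print("big",sT(135,248,175,282),"cs",sT(100,220,142,252))
E
```

```text
0 [[341.15014514 190.19672998]] [[355.20255059 204.51015081]]
0.03 [[339.81000726 191.07820345]] [[354.17923143 205.69248633]]
handle (0.0, 0.0, 0.88) door corner (0.0, 0.0, 0.995) roof back (0.0, 0.0, 0.997) cup (0.0, 0.0, 0.993) sqa (0.0, 0.0, 0.959) sqb (0.0, 0.0, 0.966) shaker (0.0, 0.0, 0.997) dip (0.0, 0.0, 0.999)
big (0, 0, 0.997) cs (0, 0, 0.998)
```

View pics/t21.png

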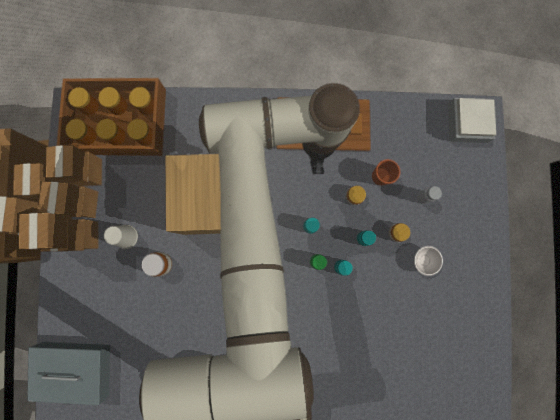

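The handle and door corner are back at their start pixels (0.0 px; 0.03 rad open would shift them about 1.5 px). All the bystanders show a zero shift. Handing in.

```bash
python3 - <<'E'
from bench import arm
print(arm.job_done())
E
```

```text
the job is handed in; nothing more can be done
None
```

The jar is in the door rack and the cupboard door is snapped shut. I handed the job in at about 41 s of the 72 s; it gives no verdict.

- **Opening:** I gripped the handle and pulled the door through its catch to about 1.19 rad.
- **Placing the jar:** I picked the one amber jar with a brass lid and paper band, leaving the teal and green look-alikes alone. I lowered it between the rack rails until it touched the floor at the expected height. After release, the pictures showed it upright.
- **Closing:** I swung the door gently to 0.12 rad by the handle, then pushed with shut fingers in sub-millimetre steps. The push peaked at about 19 N, the catch snapped, and the force fell to under 1 N before I backed off.

**Last checks:**
- The handle and door corner matched the first picture with no measurable shift. A door sprung back to 0.03 rad would show about 1.5 pixels. The handle match was weaker (0.88) than the others (0.96 or more), probably because of the gripper's shadow.
- All seven bystanders showed no shift.

**Not checked directly:**
- With the door shut, the jar could not be seen; its last view was upright in the rack at 1.19 rad, before the closing swing.
- The bumper squeeze cannot be read. The only evidence is the low force after the snap.

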